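# Charge the grinding jars with the ball scoop

## Task

Charge the open grinding jars so that each of the three holds exactly one small steel ball: one jar has its ball already, so scoop a small ball out of the tray with the slotted scoop for each of the two empty jars, one at a time, and tip it in. Never touch the balls with the fingers; all the other balls stay in the tray. Leave the jars standing where they are and the things around undisturbed, and finally lay the scoop back on its rest the way it lay.

Things in the scene. Friction and masses are not known exactly. Their poses are not given: they have to be found in the camera images.
- scoop_grip (a point): Centre of the scoop's handle, where to grip it: a black bar 12 mm wide (y), 16 mm high (z), running along x from 58 mm behind to 42 mm ahead of this point, 50 mm above the scoop's flat sole. Axes: x forward to the pocket, y left, z up. A steel neck 8 mm wide runs from the handle's front steeply down to the pocket. 80 g (varies).
- scoop_pocket (a point): Where the centre of a carried ball lies: 87.5 mm ahead of and 42.6 mm below scoop_grip, 7.4 mm above the sole; same axes. The pocket has an upright back plate 21 mm wide, 12 mm high, its face 7.5 mm behind this point, is open at the front, and holds one small ball in its slotted floor. Leaning back about 10 degrees keeps the ball in; nose down 30 degrees it rolls out.
- scoop_tip (a point): Front end of the pocket's floor, midway, on the sole: 95.5 mm ahead of and 50 mm below scoop_grip; same axes. The floor is two parallel tines along x, each 3 mm wide and 1.6 mm thick, 9.6 mm apart inside, 15.6 mm over the outsides. They slip along a floor under a 15 mm ball, one on each side of its lowest point, and take it up when lifted.
- rest_home (a point): Where scoop_grip lies when the scoop is on its rest, 54 mm above the desk; x points where the pocket points, z up. The rest, fixed: a grey base plate 176x46x4 mm on which the sole stands, and 45 mm behind this point a saddle 8 mm thick, 30 mm wide: its top, 46 mm above the desk, carries the handle between two horns that reach 57 mm above the desk, about 18 mm apart, wider at the top.
- tray_gate (a point): Middle of the foot of the aluminium ball tray's catch wall: on its inner face, at the floor, 3 mm above the desk. x: level, outward through that wall; y along it; z up. Inside, y reaches 70 mm each way, x from -80 mm to 0. The floor rises by 4 degrees away from the catch wall, so balls roll against it. Walls 4 mm thick, tops 19 mm above the desk, that opposite 16 mm. Fixed.
- ball_1_center (a point): Centre of a loose 15 mm steel grinding ball, 14 g. It starts in the tray, lying against the catch wall in a row with the others, in no fixed order.
- ball_2_center (a point): Centre of a loose 15 mm steel grinding ball, 14 g. It starts in the tray, lying against the catch wall in a row with the others, in no fixed order.
- ball_3_center (a point): Centre of a loose 15 mm steel grinding ball, 14 g. It starts in the tray, lying against the catch wall in a row with the others, in no fixed order.
- ball_4_center (a point): Centre of a loose 15 mm steel grinding ball, 14 g. It starts in the tray, lying against the catch wall in a row with the others, in no fixed order.
- big_ball_center (a point): Centre of the one larger, 20 mm steel ball in the same row, 33 g. It is too big for the scoop and stays in the tray.
- loaded_ball_center (a point): Centre of a 15 mm steel ball that already lies in one of the jars (always jar_c) and stays there.
- jar_a_mouth (a point): Centre of the mouth of an open round steel grinding jar, 47 mm across, 38 mm tall (this point is at rim height), mouth 37 mm across, inner floor 5 mm above the desk; 0.3 kg, stands loose. Empty at the start. Which of the three places it stands at varies.
- jar_b_mouth (a point): Centre of the mouth of an open round steel grinding jar, 47 mm across, 38 mm tall (this point is at rim height), mouth 37 mm across, inner floor 5 mm above the desk; 0.3 kg, stands loose. Empty at the start. Which of the three places it stands at varies.
- jar_c_mouth (a point): Centre of the mouth of an open round steel grinding jar, 47 mm across, 38 mm tall (this point is at rim height), mouth 37 mm across, inner floor 5 mm above the desk; 0.3 kg, stands loose. Holds its ball already. Which of the three places it stands at varies.
- coverslips: Bystander: a small blue and white square coverslip box, 35x35x21 mm. Origin at the centre of its underside.
- amber_bottle: Bystander: an amber glass bottle with a black cap, 52 mm across, 112 mm tall. Origin at the centre of its underside.
- eraser: Bystander: a blue and white eraser, 21x50x12 mm. Origin at the centre of its underside.
- petri: Bystander: a shallow round Petri dish, 56 mm across, 14 mm tall. Origin at the centre of its underside.

How it is judged:
By the outcome, as a careful person would: the job done as asked, in the order asked, and still so for the second after the job is handed in, with the robot touching nothing.
It also fails if it takes over 72 s, if anything falls off the work surface, if the arm or the gripper's body presses on something with over 40 N, if the wrist force passes 120 N, or if a joint passes its speed limit or range.

## Robot

A 7-joint arm with a two-finger parallel gripper is mounted at the origin on a cart in front of the work surface, level with it; the furniture and walls round the work are solid. World frame = base frame: x ahead of the robot, y to its left, z up, the work surface at z = 0. Lengths are in m, angles in rad, forces in N, time in s.
With the tool pointing down it reaches from about 0.425 to 0.875 m from the base axis. Payload 4.7 kg.
Tool frame: the origin (TCP) lies at the very end of the fingers, on their centre line; the grasp point (between the pads) lies 19 mm behind it (env.tcp_to_grasp is the z of the grasp point in the tool frame, in m); z points along the fingers, y is the line along which they close (so a half turn about z gives the same grasp; the last joint's range is limited). The gripper opens to 85 mm and grips with 20 to 120 N. Pads are 22 mm wide; open, the fingers measure 114 mm over their backs; the gripper's body (76 mm by 85 mm) begins 54 mm behind the grasp point. The pads swing forward as they close: fully open they stand 13 mm farther back than shut.
Start: joints at [1.178, 0.321, -0.07, 1.45, 0.023, 1.371, -0.057], TCP at [0.257, -0.597, 0.231] pointing down, gripper open.
Joint ranges: [-2.86, 2.86], [-0.3, 2.09], [-1.38, 1.24], [0.06, 2.45], [-1.56, 4.7], [0.09, 2.05], [-2.69, 2.69]. Speed limits (rad/s): [2.57, 2.57, 3.14, 3.14, 3.14, 3.14, 3.14].

## Interface

Orientations are given as a unit quaternion [x, y, z, w].
In Python, from cell import env, optics gives the robot as it stands.
- The arm moves only by the tool apply_moves, never from a script. Its argument "moves" is one flat list of numbers, 6 for each row, row after row: the shift along the tool's x, y, z each as a share of 750 mm, from -1 to 1, then the turn, a rotation vector about the tool's x, y, z each as a share of 180 degrees, from -1 to 1. In form: [dx, dy, dz, rx, ry, rz, dx, dy, dz, rx, ry, rz, ...]. A call has exactly 8 rows; each row shifts and turns the commanded pose from where the row before left it, along the tool's axes as they then stand; what a row does not reach is not made up. A row lasts 1/8 s, in which the tool goes at most 62.5 mm and 10.7 degrees, less where a joint would pass 70% of its speed; a pose out of reach is approached as far as the arm can. A call with a number of a shift or a turn outside -1 to 1 is refused whole. A call with a gripper value outside its range is refused whole. "gripper" is the opening, from 0 (shut) to 1 (fully open), set as the call begins (left out, the last holds). The fingers move at their own pace and stop on an object; "force" is the grip in N (left out, the last holds). Time passes only in rows, so rows that do not move let the fingers close, or fill a call up. It gives the time, the measured TCP pose, the force, the opening and the grip force at its end, in the units of the state.
- env.state(): the state, without advancing time (a new reading comes with each control period).
- optics.get_image(name): name is "scene" or "top" or "wrist"; returns the picture (420x560x3 uint8, red, green, blue); there is no depth.
- optics.camera_model(name): a dict with "fov_y" (degrees; the focal length in pixels is half the picture's height over the tangent of half this angle, whatever the lens; pixels are square), "cx", "cy" (the principal point, pixels), "world_to_cam" (4x4, takes a point from world to camera coordinates). Camera axes: x right, y down, z forward; pixel columns grow to the right and rows downward; lengths in m; the calibration is good to about 2 mm. The wrist camera is an equidistant fisheye: a pixel r from the principal point sees the ray r / f radians off the axis. A picture is of the moment at which its call begins: read the wrist's pose just before it. camera_model takes no time and is no camera call; for the wrist camera it gives the pose at the moment of the call.
- env.sign_off(): hands the job in; it is judged then, once.
The state is a dict: "t": time; "joint_pos": joint angles; "joint_vel": joint speeds; "effort": joint torques, N m; "tool_pos": TCP position; "tool_rot": TCP orientation; "wrist_force": force on the tool from outside, world axes, zero at the start; "wrist_torque": the same for the moment, N m; "width": finger opening in m; "gripper_force": force on a finger pad.
Only numpy, scipy, OpenCV 4.12 (cv2) and the standard library are available. Lean on these libraries where they do the work, as an engineer would, in place of code of your own. Each camera call takes 0.05 s, during which the arm holds its last target. There are 200 camera calls.

## Working session

There is one attempt and no reset: what is moved stays moved. The work goes in short steps, Python scripts to look and compute and a tool call to move; the robot and the scene stay as the last step left them, time stands still between calls to the robot, and variables do not carry over. Pictures are saved under pics/ and viewed, at most 10 in all, crops included, and the job is handed in when it is done.

Besides the shell and the picture viewer there is one more tool, called after "Call:" in YAML: its name, and indented under it one key for each argument. apply_moves: Moves the arm, as the interface text tells. Its arguments: {"type":"object","properties":{"moves":{"type":"array","items":{"type":"number","minimum":-1,"maximum":1}},"gripper":{"type":"number"},"force":{"type":"number"}},"required":["moves"]}

```bash
ls; mkdir -p pics
python3 - <<'E'
from cell import env, optics
import cv2,numpy as np
s=env.state();print({k:np.round(v,3).tolist() for k,v in s.items()}, env.tcp_to_grasp)
for n in ["scene","top"]:
    im=optics.get_image(n);cv2.imwrite(f"pics/{n}0.png",cv2.cvtColor(im,cv2.COLOR_RGB2BGR))
    m=optics.camera_model(n);print(n,{k:np.round(v,4).tolist() for k,v in m.items()})
a=cv2.imread("pics/top0.png");cv2.imwrite("pics/top0b.png",cv2.resize(a,(800,600),interpolation=cv2.INTER_CUBIC))
E
```

```text
pics
{'t': 0.0, 'joint_pos': [1.178, 0.322, -0.07, 1.452, 0.023, 1.371, -0.057], 'joint_vel': [-0.0, -0.002, 0.001, 0.001, 0.0, -0.001, -0.0], 'effort': [-0.001, -49.359, -0.382, -31.433, 0.013, 0.011, 0.0], 'tool_pos': [0.257, -0.596, 0.23], 'tool_rot': [0.979, 0.202, -0.0, -0.001], 'wrist_force': [-0.255, -0.459, 0.164], 'wrist_torque': [0.083, -0.002, -0.027], 'gripper_force': 0.0, 'width': 0.085} -0.0187
scene {'fov_y': 51.8836, 'cx': 276.5456, 'cy': 212.363, 'world_to_cam': [[-0.4658, -0.8848, -0.01, 0.2941], [-0.5825, 0.3151, -0.7493, 0.3971], [0.6661, -0.3432, -0.6622, 0.6737], [0.0, 0.0, 0.0, 1.0]]}
top {'fov_y': 45.7192, 'cx': 267.4604, 'cy': 198.0651, 'world_to_cam': [[-0.0123, -0.9999, -0.0103, 0.0487], [-0.9978, 0.013, -0.0644, 0.5601], [0.0645, 0.0095, -0.9979, 1.4223], [0.0, 0.0, 0.0, 1.0]]}
```

View pics/top0b.png

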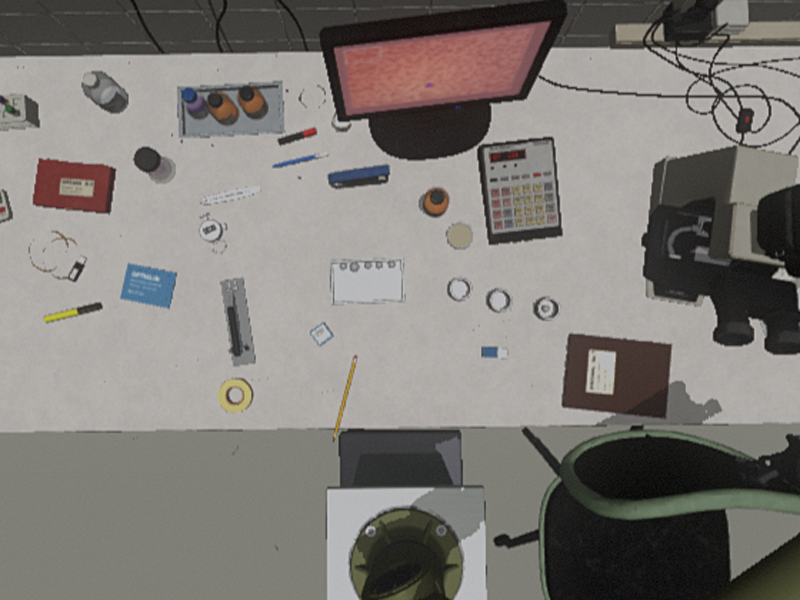

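View pics/scene0.png

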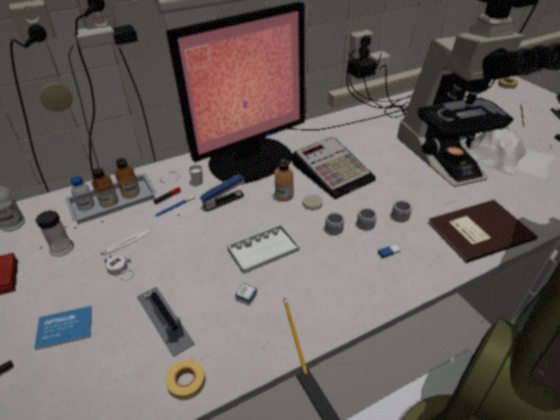

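The pictures show, in 800×600 top-view pixels, the scoop at (237,320) pointing up the picture and the tray at (367,281) with its catch wall on the far side and five balls at rows 265–267. The jars are at (458,289), (498,300) and (545,308), and the last one holds its ball. I'll get coarse positions from these.

```bash
cat > h.py <<'E'
import numpy as np, cv2
from cell import env, optics
from scipy.spatial.transform import Rotation as R
def cast(n,px,z,m=None):
    m=m or optics.camera_model(n); f=210/np.tan(np.radians(m['fov_y']/2)); W=np.array(m['world_to_cam'])
    u=np.array([px[0]-m['cx'],px[1]-m['cy']])/f
    if n=='wrist':
        r=np.hypot(*u); d=np.array([*(u/r*np.sin(r)),np.cos(r)]) if r>0 else np.array([0,0,1.])
    else: d=np.array([*u,1.])
    c=-W[:3,:3].T@W[:3,3]; d=W[:3,:3].T@d
    return c+d*(z-c[2])/d[2]
def proj(n,p,m=None):
    m=m or optics.camera_model(n); f=210/np.tan(np.radians(m['fov_y']/2)); W=np.array(m['world_to_cam'])
    q=W[:3,:3]@np.array(p)+W[:3,3]
    if n=='wrist':
        h=np.hypot(q[0],q[1]); r=np.arctan2(h,q[2]); return f*r*q[:2]/h+[m['cx'],m['cy']]
    return f*q[:2]/q[2]+[m['cx'],m['cy']]
def tool(yaw,pitch=0):
    "scoop axes x=(cos yaw,..), nose up by pitch (deg) -> tool rotation (x same, y,z flipped)"
    return R.from_euler('z',yaw,degrees=True)*R.from_euler('y',-pitch,degrees=True)*R.from_euler('x',180,degrees=True)
def plan(wps,start=None):
    "wps: (pos, rot, nrows). prints rows in move units"
    s=env.state(); p,r=start or (np.array(s['tool_pos']),R.from_quat(s['tool_rot']))
    rows=[]
    for P,Q,n in wps:
        P=np.array(P,float); dv=(r.inv()*Q).as_rotvec()/n; p0=p
        for i in range(n):
            pn=p0+(P-p0)*(i+1)/n
            d=r.inv().apply(pn-p)
            rows.append(np.r_[d/.75,dv/np.pi]); r=r*R.from_rotvec(dv); p=pn
            if np.linalg.norm(d)>.0625 or np.degrees(np.linalg.norm(dv))>10.7: print("TOO FAST",np.linalg.norm(d),np.degrees(np.linalg.norm(dv)))
    for i in range(0,len(rows),8):
        print([[float(x) for x in np.round(v,4)+0.] for v in rows[i:i+8]])
    return p,r
def st():
    s=env.state(); q=R.from_quat(s['tool_rot']); x=q.apply([1,0,0])
    print('t',round(s['t'],2),np.round(s['tool_pos'],4),'yaw',round(np.degrees(np.arctan2(x[1],x[0])),2),'pitch',round(np.degrees(np.arcsin(x[2])),2),'F',np.round(s['wrist_force'],1),'w',round(s['width'],4),round(s['gripper_force'],1))
E
python3 - <<'E'
from h import *
k=.7
for n,p,z in [('tray_c',(367,281),.01),('tray TL',(331,261),.019),('TR',(404,261),.019),('BL',(333,303),.016),('BR',(404,303),.016),('rest top',(231,279),.004),('rest bot',(244,364),.004),('handle f',(231,304),.054),('handle b',(237,356),.054),('jar1',(458,289),.038),('jar2',(498,300),.038),('jar3',(545,308),.038),('box',(321,333),.02),('bottle',(435,201),.1),('petri',(459,236),.014),('eraser',(494,352),.012)]:
    print(n,np.round(cast('top',(p[0]*k,p[1]*k),z),3))
m=optics.camera_model('wrist');print(m);W=np.array(m['world_to_cam']);print(-W[:3,:3].T@W[:3,3])
E
```

```text
tray_c [0.566 0.072 0.01 ]
tray TL [0.607 0.145 0.019]
TR [ 0.605 -0.003  0.019]
BL [0.521 0.142 0.016]
BR [ 0.52  -0.002  0.016]
rest top [0.574 0.351 0.004]
rest bot [0.4   0.325 0.004]
handle f [0.521 0.34  0.054]
handle b [0.418 0.328 0.054]
jar1 [ 0.545 -0.11   0.038]
jar2 [ 0.522 -0.189  0.038]
jar3 [ 0.505 -0.282  0.038]
box [0.461 0.166 0.02 ]
bottle [ 0.712 -0.063  0.1  ]
petri [ 0.655 -0.116  0.014]
eraser [ 0.419 -0.182  0.012]
{'fov_y': 65.70646984690485, 'cx': 278.8087758605668, 'cy': 216.12592639503185, 'world_to_cam': array([[ 0.39566762, -0.91839007, -0.00261143, -0.64865822],
       [-0.8682478 , -0.37498867,  0.32485266, -0.04275339],
       [-0.29932071, -0.12626631, -0.94576103,  0.38090347],
       [ 0.        ,  0.        ,  0.        ,  1.        ]])}
[ 0.33354481 -0.56365803  0.37243829]
```

Run:
```python
from h import *
plan([((.53,-.13,.25),tool(0),12),((.53,-.13,.25),tool(0),4)])
```

```text
[[0.0484, -0.0356, -0.0021, 0.0, 0.0, 0.0108], [0.0471, -0.0372, -0.0021, 0.0, 0.0, 0.0108], [0.0458, -0.0388, -0.0021, 0.0, 0.0, 0.0108], [0.0445, -0.0403, -0.0021, 0.0, 0.0, 0.0108], [0.0431, -0.0418, -0.0021, 0.0, 0.0, 0.0108], [0.0417, -0.0432, -0.0021, 0.0, 0.0, 0.0108], [0.0402, -0.0446, -0.0022, 0.0, 0.0, 0.0108], [0.0386, -0.046, -0.0022, 0.0, 0.0, 0.0108]]
[[0.0371, -0.0473, -0.0022, 0.0, 0.0, 0.0108], [0.0354, -0.0485, -0.0022, 0.0, 0.0, 0.0108], [0.0338, -0.0497, -0.0022, 0.0, 0.0, 0.0108], [0.0321, -0.0508, -0.0022, 0.0, 0.0, 0.0108], [0.0, 0.0, 0.0, 0.0, 0.0, 0.0], [0.0, 0.0, 0.0, 0.0, 0.0, 0.0], [0.0, 0.0, 0.0, 0.0, 0.0, 0.0], [0.0, 0.0, 0.0, 0.0, 0.0, 0.0]]
```

Call:
apply_moves:
  moves: [0.048,-0.036,-0.002,0,0,0.0108,0.047,-0.037,-0.002,0,0,0.0108,0.046,-0.039,-0.002,0,0,0.0108,0.0445,-0.04,-0.002,0,0,0.0108,0.043,-0.042,-0.002,0,0,0.0108,0.042,-0.043,-0.002,0,0,0.0108,0.04,-0.0445,-0.002,0,0,0.0108,0.0385,-0.046,-0.002,0,0,0.0108]
  gripper: 0.6

```text
t: 1.1
tool_pos: [0.4392, -0.2848, 0.243]
tool_rot: [0.998, 0.067, -0.0, -0.0]
wrist_force: [-0.3, -0.4, 0.6]
width: 0.0515
gripper_force: 0.0
```

Call:
apply_moves:
  moves: [0.037,-0.047,-0.002,0,0,0.0108,0.0355,-0.0485,-0.002,0,0,0.0108,0.034,-0.05,-0.002,0,0,0.0108,0.032,-0.051,-0.002,0,0,0.0108,0,0,0,0,0,0,0,0,0,0,0,0,0,0,0,0,0,0,0,0,0,0,0,0]

```text
t: 2.1
tool_pos: [0.5296, -0.1317, 0.2492]
tool_rot: [1.0, -0.001, -0.0, 0.0]
wrist_force: [0.5, 0.3, 0.0]
width: 0.0512
gripper_force: 0.0
```

Run:
```python
from h import *
st()
import pickle
m=optics.camera_model('wrist');im=optics.get_image('wrist')[:,:,::-1]
pickle.dump((m,im),open('w1.pkl','wb'))
cv2.imwrite('pics/w1.png',cv2.resize(im,(800,600),interpolation=cv2.INTER_CUBIC))
```

```text
t 2.1 [ 0.5296 -0.1317  0.2492] yaw -0.14 pitch -0.02 F [0.5 0.3 0. ] w 0.0512 0.0
```

View pics/w1.png

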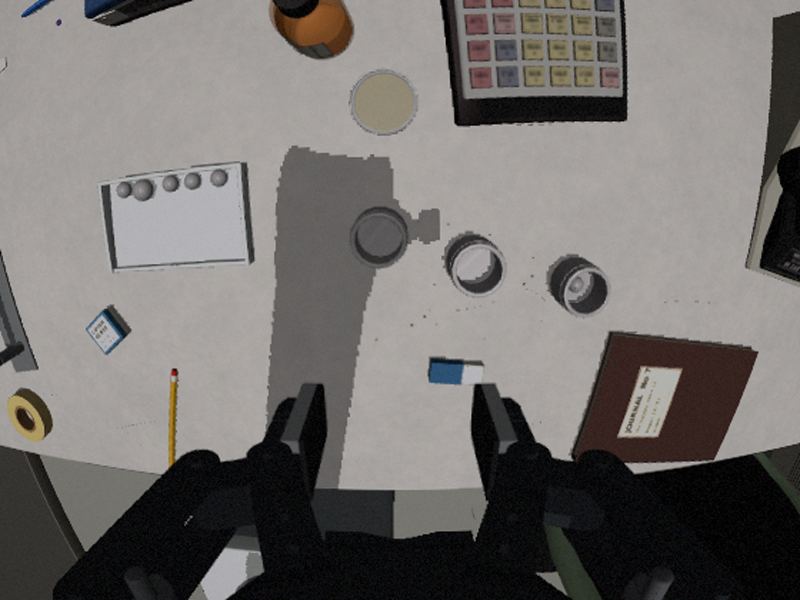

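The balls, in 800-pixel coordinates, are at (124,190), (143,189; the big one), (170,184), (192,181) and (219,178). The jar mouths are at about (379,237), (475,265) and (579,286), and the loaded jar is the right one.

Run:
```python
from h import *
import pickle
m,im=pickle.load(open('w1.pkl','rb'))
k=.7
for n,p,z in [('j1',(379,237),.038),('j2',(475,265),.038),('j3',(579,286),.038),
 ('b1',(124,190),.0105),('big',(143,189),.013),('b2',(170,184),.0105),('b3',(192,181),.0105),('b4',(219,178),.0105),
 ('TL',(98,184),.019),('TR',(246,163),.019),('BL',(112,272),.016),('BR',(254,263),.016),('petri',(383,102),.014)]:
    print(n,np.round(cast('wrist',(p[0]*k,p[1]*k),z,m),4))
plan([((.44,.26,.22),tool(8),12),((.44,.26,.22),tool(8),4)])
```

```text
j1 [ 0.5498 -0.1168  0.038 ]
j2 [ 0.5277 -0.192   0.038 ]
j3 [ 0.511  -0.2821  0.038 ]
b1 [0.5976 0.1196 0.0105]
big [0.5966 0.0966 0.013 ]
b2 [0.5984 0.0691 0.0105]
b3 [0.5992 0.0467 0.0105]
b4 [0.5998 0.0207 0.0105]
TL [0.6066 0.1438 0.019 ]
TR [ 0.6109 -0.0075  0.019 ]
BL [0.5216 0.1417 0.016 ]
BR [ 0.5255 -0.0081  0.016 ]
petri [ 0.6561 -0.1198  0.014 ]
[[-0.0101, -0.0435, 0.0032, 0.0, 0.0, -0.0038], [-0.0095, -0.0436, 0.0032, 0.0, 0.0, -0.0038], [-0.009, -0.0437, 0.0032, 0.0, 0.0, -0.0038], [-0.0085, -0.0438, 0.0032, 0.0, 0.0, -0.0038], [-0.008, -0.0439, 0.0032, 0.0, 0.0, -0.0038], [-0.0075, -0.044, 0.0032, 0.0, 0.0, -0.0038], [-0.0069, -0.0441, 0.0032, 0.0, 0.0, -0.0038], [-0.0064, -0.0442, 0.0032, 0.0, 0.0, -0.0038]]
[[-0.0059, -0.0442, 0.0032, 0.0, 0.0, -0.0038], [-0.0054, -0.0443, 0.0032, 0.0, 0.0, -0.0038], [-0.0049, -0.0444, 0.0032, 0.0, 0.0, -0.0038], [-0.0043, -0.0444, 0.0033, 0.0, 0.0, -0.0038], [0.0, 0.0, 0.0, 0.0, 0.0, 0.0], [0.0, 0.0, 0.0, 0.0, 0.0, 0.0], [0.0, 0.0, 0.0, 0.0, 0.0, 0.0], [0.0, 0.0, 0.0, 0.0, 0.0, 0.0]]
```

Call:
apply_moves:
  moves: [-0.01,-0.0435,0.003,0,0,-0.0038,-0.0095,-0.0435,0.003,0,0,-0.0038,-0.009,-0.0435,0.003,0,0,-0.0038,-0.0085,-0.044,0.003,0,0,-0.0038,-0.008,-0.044,0.003,0,0,-0.0038,-0.0075,-0.044,0.003,0,0,-0.0038,-0.007,-0.044,0.003,0,0,-0.0038,-0.0065,-0.044,0.003,0,0,-0.0038]

```text
t: 3.15
tool_pos: [0.4685, 0.1322, 0.2312]
tool_rot: [0.999, 0.048, 0.0, 0.0]
wrist_force: [0.5, 0.0, 0.6]
width: 0.0514
gripper_force: 0.0
```

Call:
apply_moves:
  moves: [-0.006,-0.044,0.003,0,0,-0.0038,-0.0055,-0.044,0.003,0,0,-0.0038,-0.005,-0.0445,0.003,0,0,-0.0038,-0.0045,-0.0445,0.003,0,0,-0.0038,0,0,0,0,0,0,0,0,0,0,0,0,0,0,0,0,0,0,0,0,0,0,0,0]

```text
t: 4.15
tool_pos: [0.4394, 0.2594, 0.2223]
tool_rot: [0.998, 0.071, 0.0, 0.0]
wrist_force: [0.8, -0.1, 0.3]
width: 0.0518
gripper_force: 0.0
```

Run:
```python
from h import *
st()
import pickle
m=optics.camera_model('wrist');im=optics.get_image('wrist')[:,:,::-1]
pickle.dump((m,im),open('w2.pkl','wb'))
cv2.imwrite('pics/w2.png',cv2.resize(im,(800,600),interpolation=cv2.INTER_CUBIC))
```

```text
t 4.15 [0.4394 0.2594 0.2223] yaw 8.09 pitch 0.01 F [ 0.8 -0.1  0.3] w 0.0518 0.0
```

View pics/w2.png

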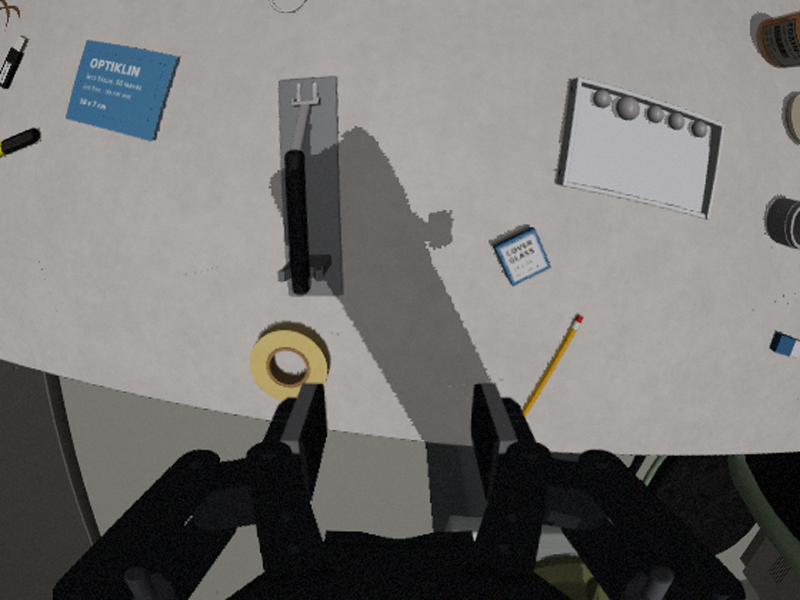

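The scoop handle runs from (296,151) to (301,291), with the rest plate from (279,79)–(336,76) to (343,293). The tray and its balls are in the upper right, at (601,98) to (699,129).

Run:
```python
from h import *
import pickle
m,im=pickle.load(open('w2.pkl','rb'))
k=.7
c=lambda p,z:cast('wrist',(p[0]*k,p[1]*k),z,m)
for n,p,z in [('b1',(601,98),.0105),('big',(627,107),.013),('b2',(655,113),.0105),('b3',(676,121),.0105),('b4',(699,129),.0105),
 ('TL',(571,78),.019),('TR',(721,124),.019),('BL',(558,184),.016),('BR',(708,217),.016),
 ('R TL',(279,79),.004),('R TR',(338,76),.004),('R BR',(343,294),.004),('tineL',(298,86),.0056),('tineR',(314,86),.0056)]:
    print(n,np.round(c(p,z),4))
g=cv2.cvtColor(im,cv2.COLOR_BGR2GRAY)
# handle edges
pts=[]
for y in range(112,185,6):
    row=g[y,190:230]; xs=np.where(row<40)[0]+190
    if len(xs): print(y,xs.min(),xs.max(), np.round(cast('wrist',((xs.min()+xs.max())/2,y),.058,m),4))
for x in (207,209):
    col=g[90:215,x]; ys=np.where(col<40)[0]+90; print(x,ys.min(),ys.max(),np.round(cast('wrist',(x,ys.min()),.060,m),4),np.round(cast('wrist',(x,ys.max()),.060,m),4))
```

```text
b1 [0.5982 0.1206 0.0105]
big [0.5967 0.0975 0.013 ]
b2 [0.5999 0.069  0.0105]
b3 [0.5994 0.0468 0.0105]
b4 [0.5999 0.021  0.0105]
TL [0.6055 0.1513 0.019 ]
TR [0.6099 0.0034 0.019 ]
BL [0.5214 0.1469 0.016 ]
BR [ 0.5262 -0.0032  0.016 ]
R TL [0.5717 0.3714 0.004 ]
R TR [0.5777 0.3255 0.004 ]
R BR [0.4055 0.3004 0.004 ]
tineL [0.5669 0.3551 0.0056]
tineR [0.5679 0.3426 0.0056]
112 200 212 [0.5106 0.339  0.058 ]
118 200 212 [0.5048 0.3383 0.058 ]
124 199 213 [0.4991 0.3377 0.058 ]
130 200 213 [0.4934 0.3366 0.058 ]
136 200 213 [0.4877 0.336  0.058 ]
142 200 213 [0.4819 0.3354 0.058 ]
148 201 214 [0.4763 0.3338 0.058 ]
154 201 214 [0.4704 0.3333 0.058 ]
160 202 215 [0.4647 0.3317 0.058 ]
166 202 215 [0.4588 0.3312 0.058 ]
172 203 215 [0.453  0.3301 0.058 ]
178 203 229 [0.4479 0.3226 0.058 ]
184 202 229 [0.4418 0.3226 0.058 ]
207 105 204 [0.5173 0.3384 0.06  ] [0.4209 0.3291 0.06  ]
209 105 205 [0.5175 0.3364 0.06  ] [0.4201 0.327  0.06  ]
```

Run:
```python
from h import *
plan([((.475,.334,.11),tool(8.4),4),((.475,.334,.035),tool(8.4),3),((.475,.334,.035),tool(8.4),1)])
```

```text
[[0.0153, -0.0229, 0.0374, 0.0, 0.0, -0.0004], [0.0153, -0.0229, 0.0374, 0.0, 0.0, -0.0004], [0.0153, -0.0228, 0.0374, 0.0, 0.0, -0.0004], [0.0154, -0.0228, 0.0374, 0.0, 0.0, -0.0004], [0.0, 0.0, 0.0333, 0.0, 0.0, 0.0], [0.0, 0.0, 0.0333, 0.0, 0.0, 0.0], [0.0, 0.0, 0.0333, 0.0, 0.0, 0.0], [0.0, 0.0, 0.0, 0.0, 0.0, 0.0]]
```

Call:
apply_moves:
  moves: [0.0153,-0.0228,0.0374,0,0,-0.0004,0.0153,-0.0228,0.0374,0,0,-0.0004,0.0153,-0.0228,0.0374,0,0,-0.0004,0.0153,-0.0228,0.0374,0,0,-0.0004,0,0,0.0333,0,0,0,0,0,0.0333,0,0,0,0,0,0.0333,0,0,0,0,0,0,0,0,0]

```text
t: 5.2
tool_pos: [0.4735, 0.3331, 0.0332]
tool_rot: [0.997, 0.074, -0.002, 0.001]
wrist_force: [-0.5, -0.5, 0.6]
width: 0.0517
gripper_force: 0.0
```

Call:
apply_moves:
  moves: [0,0,0,0,0,0,0,0,0,0,0,0,0,0,0,0,0,0,0,0,0,0,0,0,0,0,0,0,0,0,0,0,0,0,0,0,0,0,0,0,0,0,0,0,0,0,0,0]
  gripper: 0
  force: 80

```text
t: 6.2
tool_pos: [0.4754, 0.3352, 0.0366]
tool_rot: [0.997, 0.074, 0.001, -0.0]
wrist_force: [-1.5, -1.3, 5.8]
width: 0.0106
gripper_force: 78.9
```

Run:
```python
from h import *
st()
import pickle
m=optics.camera_model('wrist');im=optics.get_image('wrist')[:,:,::-1]
pickle.dump((m,im),open('w3.pkl','wb'))
cv2.imwrite('pics/w3.png',cv2.resize(im,(800,600),interpolation=cv2.INTER_CUBIC))
```

```text
t 6.2 [0.4754 0.3352 0.0366] yaw 8.47 pitch 0.13 F [-1.5 -1.3  5.8] w 0.0106 78.9
```

View pics/w3.png

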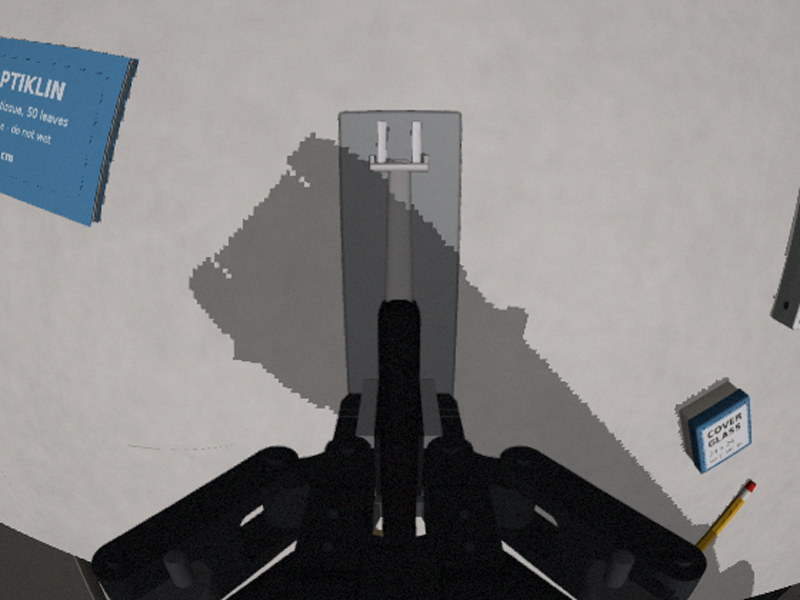

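The scoop is gripped. Its tine tips are at (382,122) and (416,122), the back plate is at (399,163), and the neck runs straight down the middle.

Run:
```python
from h import *
import pickle
m,im=pickle.load(open('w3.pkl','rb'))
k=.7
s=env.state();st(); q=R.from_quat(s['tool_rot']);t=np.array(s['tool_pos'])
for n,p,z in [('tipL',(382,122),.0056),('tipR',(416,122),.0056),('plateTop',(399,164),.016),('hfront',(399,302),.06)]:
    c=cast('wrist',(p[0]*k,p[1]*k),z,m); print(n,np.round(c,4),'tool',np.round(q.inv().apply(c-t),4))
plan([((.475,.334,.085),tool(8.4),4),((.475,.334,.085),tool(8.4),4)])
```

```text
t 6.25 [0.4755 0.3352 0.0366] yaw 8.47 pitch 0.13 F [-0.9 -0.5  5.8] w 0.0104 78.9
tipL [0.5693 0.3554 0.0056] tool [ 0.0957 -0.0061  0.0312]
tipR [0.5711 0.3432 0.0056] tool [0.0957 0.0062 0.0312]
plateTop [0.5548 0.347  0.016 ] tool [0.0801 0.     0.0208]
hfront [0.5193 0.3417 0.06  ] tool [ 0.0444  0.     -0.0233]
[[-0.0002, 0.0004, -0.0161, 0.0, -0.0002, 0.0001], [-0.0002, 0.0004, -0.0161, 0.0, -0.0002, 0.0001], [-0.0002, 0.0004, -0.0161, 0.0, -0.0002, 0.0001], [-0.0002, 0.0004, -0.0161, 0.0, -0.0002, 0.0001], [0.0, 0.0, 0.0, 0.0, 0.0, 0.0], [0.0, 0.0, 0.0, 0.0, 0.0, 0.0], [0.0, 0.0, 0.0, 0.0, 0.0, 0.0], [0.0, 0.0, 0.0, 0.0, 0.0, 0.0]]
```

```bash
cat >> h.py <<'E'
TIP=np.array([.0957,0,.0326])
def tcp(tip,yaw,pitch,local=TIP):
    q=tool(yaw,pitch); return np.array(tip)-q.apply(local), q
E
python3 - <<'E'
from h import *
y=1.4
P,Q=tcp((.560,.020,.022),y,-4)
print(P)
s=env.state();L=np.array(s['tool_pos'])+[0,0,.07]
q0=R.from_quat(s['tool_rot'])
plan([(L,q0,3),((P[0],P[1],.105),Q,9),(P,Q,3),(P,Q,1)])
E
```

```text
[0.466835   0.0177231  0.06119628]
[[0.0001, 0.0, -0.0311, 0.0, 0.0, 0.0], [0.0001, 0.0, -0.0311, 0.0, 0.0, 0.0], [0.0001, 0.0, -0.0311, 0.0, 0.0, 0.0], [-0.0082, 0.0463, 0.0002, 0.0001, -0.0025, 0.0044], [-0.0076, 0.0464, 0.0002, 0.0001, -0.0025, 0.0044], [-0.0069, 0.0465, 0.0003, 0.0001, -0.0025, 0.0044], [-0.0063, 0.0466, 0.0003, 0.0001, -0.0025, 0.0044], [-0.0056, 0.0467, 0.0003, 0.0001, -0.0025, 0.0044]]
[[-0.005, 0.0468, 0.0004, 0.0001, -0.0025, 0.0044], [-0.0043, 0.0469, 0.0004, 0.0001, -0.0025, 0.0044], [-0.0037, 0.0469, 0.0004, 0.0001, -0.0025, 0.0044], [-0.0031, 0.047, 0.0004, 0.0001, -0.0025, 0.0044], [0.0014, 0.0, 0.0194, 0.0, 0.0, 0.0], [0.0014, 0.0, 0.0194, 0.0, 0.0, 0.0], [0.0014, 0.0, 0.0194, 0.0, 0.0, 0.0], [0.0, 0.0, 0.0, 0.0, 0.0, 0.0]]
```

Call:
apply_moves:
  moves: [0,0,-0.031,0,0,0,0,0,-0.031,0,0,0,0,0,-0.031,0,0,0,-0.008,0.0463,0,0,-0.0025,0.0044,-0.0075,0.0464,0,0,-0.0025,0.0044,-0.007,0.0465,0,0,-0.0025,0.0044,-0.0063,0.0466,0,0,-0.0025,0.0044,-0.0056,0.0467,0,0,-0.0025,0.0044]

```text
t: 7.25
tool_pos: [0.4697, 0.1571, 0.1054]
tool_rot: [0.999, 0.039, -0.02, 0.002]
wrist_force: [0.9, -1.2, -0.8]
width: 0.0103
gripper_force: 78.1
```

Call:
apply_moves:
  moves: [-0.005,0.0468,0,0,-0.0025,0.0044,-0.0043,0.0469,0,0,-0.0025,0.0044,-0.0037,0.0469,0,0,-0.0025,0.0044,-0.003,0.047,0,0,-0.0025,0.0044,0.0014,0,0.0194,0,0,0,0.0014,0,0.0194,0,0,0,0.0014,0,0.0194,0,0,0,0,0,0,0,0,0]

```text
t: 8.25
tool_pos: [0.4648, 0.0181, 0.061]
tool_rot: [0.999, 0.013, -0.037, 0.002]
wrist_force: [-0.3, 1.2, -0.2]
width: 0.0107
gripper_force: 78.1
```

Call:
apply_moves:
  moves: [0,0,0,0,0,0,0,0,0,0,0,0,0,0,0,0,0,0,0,0,0,0,0,0,0,0,0,0,0,0,0,0,0,0,0,0,0,0,0,0,0,0,0,0,0,0,0,0]

```text
t: 9.25
tool_pos: [0.4661, 0.017, 0.0625]
tool_rot: [0.999, 0.012, -0.035, 0.003]
wrist_force: [-0.7, 0.2, -0.0]
width: 0.0103
gripper_force: 78.1
```

Run:
```python
from h import *
st()
import pickle
m=optics.camera_model('wrist');im=optics.get_image('wrist')[:,:,::-1]
pickle.dump((m,im),open('w4.pkl','wb'))
print(np.round(proj('wrist',(.6,.02,.01),m)/.7))
cv2.imwrite('pics/w4.png',cv2.resize(im[20:230,140:420],(800,600),interpolation=cv2.INTER_CUBIC))
```

```text
t 9.25 [0.4661 0.017  0.0625] yaw 1.34 pitch -4.05 F [-0.7  0.2 -0. ] w 0.0103 78.1
[399.  23.]
```

View pics/w4.png

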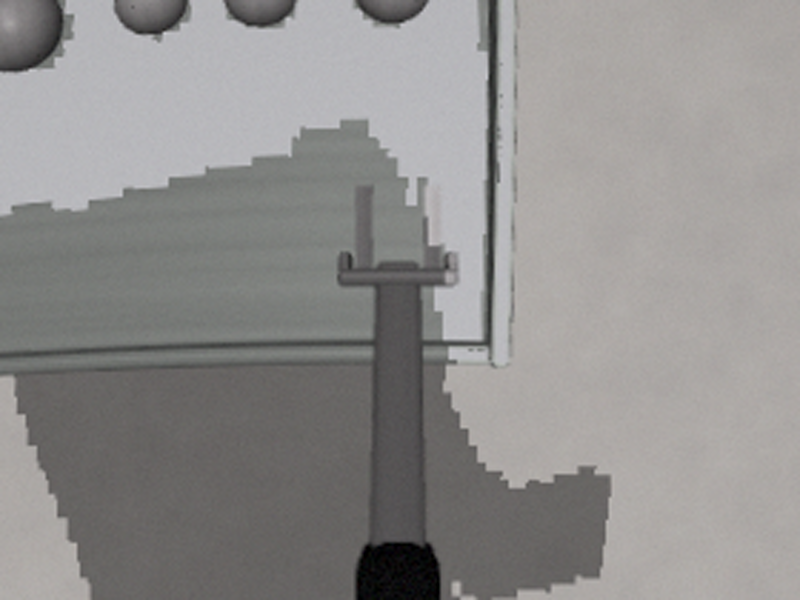

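The tine tips show at crop (365,185) and (434,185), and the nearest ball is centred at crop column 392, about straight ahead.

Run:
```python
from h import *
import pickle
m,im=pickle.load(open('w4.pkl','rb'))
f=800/280
c=lambda u,v,z:np.round(cast('wrist',(140+u/f,20+v/f),z,m),4)
for n,u,v in [('b4',392,-13),('b3',260,-10),('b2',150,-1)]: print(n,c(u,v,.0105))
print('tip',c(365,185,.0236),c(434,185,.0236),'plate',c(398,272,.034))
print('wallside',c(493,10,.019),c(493,340,.016))
st(); s=env.state()
print('tip by FK',np.array(s['tool_pos'])+R.from_quat(s['tool_rot']).apply(TIP))
```

```text
b4 [0.6004 0.021  0.0105]
b3 [0.5999 0.0468 0.0105]
b2 [0.5993 0.069  0.0105]
tip [0.5596 0.025  0.0236] [0.5599 0.0124 0.0236] plate [0.5443 0.0186 0.034 ]
wallside [0.5947 0.0021 0.019 ] [ 0.5296 -0.0006  0.016 ]
t 9.3 [0.4662 0.0171 0.0625] yaw 1.34 pitch -4.04 F [ 0.2 -1.  -0.5] w 0.0108 78.1
tip by FK [0.5593286  0.019085   0.02324621]
```

Run:
```python
from h import *
y=1.4
A=tcp((.560,.0200,.0060),y,-4); B=tcp((.607,.0212,.0026),y,-4)
r=plan([(*A,4),(*A,4)])
plan([(*B,6),(*B,2)],r)
```

```text
[[0.0006, -0.0002, 0.0057, 0.0003, 0.0001, -0.0001], [0.0006, -0.0002, 0.0057, 0.0003, 0.0001, -0.0001], [0.0006, -0.0002, 0.0057, 0.0003, 0.0001, -0.0001], [0.0006, -0.0002, 0.0057, 0.0003, 0.0001, -0.0001], [0.0, 0.0, 0.0, 0.0, 0.0, 0.0], [0.0, 0.0, 0.0, 0.0, 0.0, 0.0], [0.0, 0.0, 0.0, 0.0, 0.0, 0.0], [0.0, 0.0, 0.0, 0.0, 0.0, 0.0]]
[[0.0105, 0.0, 0.0, 0.0, 0.0, 0.0], [0.0105, 0.0, 0.0, 0.0, 0.0, 0.0], [0.0105, 0.0, 0.0, 0.0, 0.0, 0.0], [0.0105, 0.0, 0.0, 0.0, 0.0, 0.0], [0.0105, 0.0, 0.0, 0.0, 0.0, 0.0], [0.0105, 0.0, 0.0, 0.0, 0.0, 0.0], [0.0, 0.0, 0.0, 0.0, 0.0, 0.0], [0.0, 0.0, 0.0, 0.0, 0.0, 0.0]]
```

Call:
apply_moves:
  moves: [0.0006,-0.0004,0.0057,0,0,0,0.0006,-0.0004,0.0057,0,0,0,0.0006,-0.0004,0.0057,0,0,0,0.0006,-0.0004,0.0057,0,0,0,0,0,0,0,0,0,0,0,0,0,0,0,0,0,0,0,0,0,0,0,0,0,0,0]

```text
t: 10.3
tool_pos: [0.4669, 0.0182, 0.0454]
tool_rot: [0.999, 0.012, -0.035, 0.003]
wrist_force: [1.7, -0.2, 0.2]
width: 0.0104
gripper_force: 78.4
```

Run:
```python
from h import *
st(); s=env.state()
print('tip by FK',np.array(s['tool_pos'])+R.from_quat(s['tool_rot']).apply(TIP))
```

```text
t 10.3 [0.4669 0.0182 0.0454] yaw 1.34 pitch -4.01 F [ 1.7 -0.2  0.2] w 0.0104 78.4
tip by FK [0.56007726 0.02023726 0.00621568]
```

Call:
apply_moves:
  moves: [0,0,0.001,0,0,0,0,0,0.001,0,0,0,0,0,0,0,0,0,0,0,0,0,0,0,0,0,0,0,0,0,0,0,0,0,0,0,0,0,0,0,0,0,0,0,0,0,0,0]

```text
t: 11.3
tool_pos: [0.4672, 0.0182, 0.0445]
tool_rot: [0.999, 0.012, -0.035, 0.003]
wrist_force: [-1.2, 0.4, 6.6]
width: 0.0107
gripper_force: 79.2
```

Call:
apply_moves:
  moves: [0.009,0,0,0,0,0,0.009,0,0,0,0,0,0.009,0,0,0,0,0,0.009,0,0,0,0,0,0.009,0,0,0,0,0,0.009,0,0,0,0,0,0.009,0,0,0,0,0,0,0,0,0,0,0]

```text
t: 12.3
tool_pos: [0.5135, 0.0193, 0.0412]
tool_rot: [0.999, 0.012, -0.036, 0.003]
wrist_force: [-4.7, -0.8, 9.6]
width: 0.0103
gripper_force: 79.6
```

Run:
```python
from h import *
st(); s=env.state()
print('tip by FK',np.array(s['tool_pos'])+R.from_quat(s['tool_rot']).apply(TIP))
im=optics.get_image('wrist')[:,:,::-1]
cv2.imwrite('pics/w5.png',cv2.resize(im[0:210,140:420],(800,600),interpolation=cv2.INTER_CUBIC))
```

```text
t 12.3 [0.5135 0.0193 0.0412] yaw 1.34 pitch -4.12 F [-4.7 -0.8  9.6] w 0.0103 79.6
tip by FK [0.60654936 0.02132263 0.00177304]
```

View pics/w5.png

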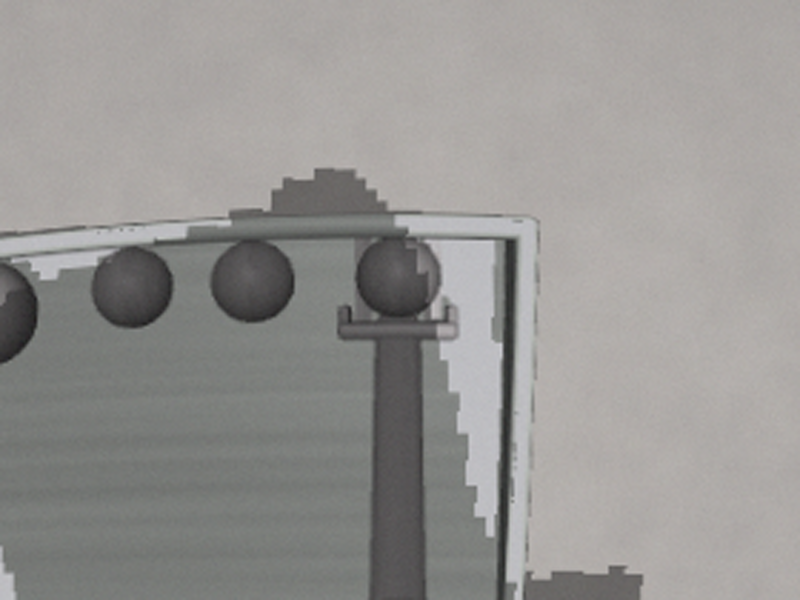

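The ball sits between the tines against the back plate, at crop (398,278), with the tip at the wall. Next I lift it leaning back.

```bash
cat >> h.py <<'E'
BALL=np.array([.0877,0,.0252])
E
python3 - <<'E'
from h import *
s=env.state(); q=R.from_quat(s['tool_rot']); b=np.array(s['tool_pos'])+q.apply(BALL); print(b,np.round(s['joint_pos'],3))
T=lambda d,p:tcp(b+d,1.4,p,BALL)
r=plan([(*T([-.0005,0,.003],-2),1),(*T([-.0015,0,.012],11),4),(*T([-.006,0,.035],12),2),(*T([-.01,0,.07],12),1)])
a1=tcp((.5498-.008,-.1168,.075),0,12); a2=tcp((.5498-.008,-.1168,.05),0,12)
print(a1[0])
r=plan([(*a1,6),(*a2,1),(*a2,1)],r)
# tip as pivot: tilt
t3=(.5498-.008,-.1168,.043)
r=plan([(*tcp(t3,0,-36),6),(*tcp(t3,0,-36),2)],r)
E
```

```text
[0.5991101  0.02117569 0.00976388] [ 0.478  0.337 -0.647  1.91   0.228  1.044 -1.819]
[[-0.0021, 0.0003, 0.0004, 0.0016, 0.0117, -0.0003], [-0.0016, 0.0, 0.0038, 0.0, 0.0181, 0.0], [-0.0018, 0.0, 0.0037, 0.0, 0.0181, 0.0], [-0.002, 0.0, 0.0036, 0.0, 0.0181, 0.0], [-0.0022, 0.0, 0.0035, 0.0, 0.0181, 0.0], [-0.0003, -0.0001, -0.0146, 0.0, 0.0028, 0.0], [-0.0002, -0.0001, -0.0146, 0.0, 0.0028, 0.0], [0.0045, -0.0001, -0.0468, 0.0, 0.0, 0.0]]
[ 0.44141335 -0.1168      0.08699046]
[[-0.013, 0.0299, -0.0029, -0.0003, 0.0, 0.0013], [-0.0129, 0.0299, -0.0029, -0.0003, 0.0, 0.0013], [-0.0128, 0.03, -0.0029, -0.0003, 0.0, 0.0013], [-0.0126, 0.03, -0.0029, -0.0003, 0.0, 0.0013], [-0.0125, 0.0301, -0.0028, -0.0003, 0.0, 0.0013], [-0.0124, 0.0301, -0.0028, -0.0003, 0.0, 0.0013], [-0.0069, 0.0, 0.0326, 0.0, 0.0, 0.0], [0.0, 0.0, 0.0, 0.0, 0.0, 0.0]]
[[0.0121, 0.0, -0.0119, 0.0, -0.0444, 0.0], [0.0103, 0.0, -0.0135, 0.0, -0.0444, 0.0], [0.0084, 0.0, -0.0148, 0.0, -0.0444, 0.0], [0.0062, 0.0, -0.0158, 0.0, -0.0444, 0.0], [0.004, 0.0, -0.0165, 0.0, -0.0444, 0.0], [0.0016, 0.0, -0.0169, 0.0, -0.0444, 0.0], [0.0, 0.0, 0.0, 0.0, 0.0, 0.0], [0.0, 0.0, 0.0, 0.0, 0.0, 0.0]]
```

Call:
apply_moves:
  moves: [-0.002,0,-0.002,0,0.0117,0,-0.0016,0,0.0036,0,0.018,0,-0.0018,0,0.0036,0,0.018,0,-0.002,0,0.0036,0,0.018,0,-0.0022,0,0.0035,0,0.018,0,0,0,-0.0146,0,0.0028,0,0,0,-0.0146,0,0.0028,0,0.0045,0,-0.0468,0,0,0]

```text
t: 13.35
tool_pos: [0.4978, 0.0193, 0.0876]
tool_rot: [0.995, 0.012, 0.103, 0.0]
wrist_force: [0.0, -1.6, -0.7]
width: 0.0104
gripper_force: 78.1
```

```bash
cat >> h.py <<'E'
def look():
    im=optics.get_image('wrist'); g=cv2.cvtColor(im,cv2.COLOR_RGB2GRAY)[70:125,250:310]
    b=cv2.resize(g,None,fx=4,fy=4,interpolation=cv2.INTER_CUBIC)
    c=cv2.HoughCircles(b,cv2.HOUGH_GRADIENT,1,40,param1=80,param2=18,minRadius=44,maxRadius=66)
    print('circles',None if c is None else np.round(c[0]/4+[250,70,0],1).tolist()); return im
E
python3 - <<'E'
from h import *
st(); s=env.state(); print(np.round(s['joint_pos'],3)); print('ball',np.array(s['tool_pos'])+R.from_quat(s['tool_rot']).apply(BALL))
im=look()
# where would balls be: project remaining
m=optics.camera_model('wrist')
cv2.imwrite('pics/w6.png',cv2.resize(im[:210,140:420,::-1],(800,600),interpolation=cv2.INTER_CUBIC))
E
```

```text
t 13.35 [0.4978 0.0193 0.0876] yaw 1.42 pitch 11.86 F [ 0.  -1.6 -0.7] w 0.0104 78.1
[ 0.599  0.006 -0.699  2.138  0.031  0.794 -1.665]
ball [0.58879207 0.02148338 0.08096868]
circles [[279.9, 96.4, 14.1]]
```

View pics/w6.png

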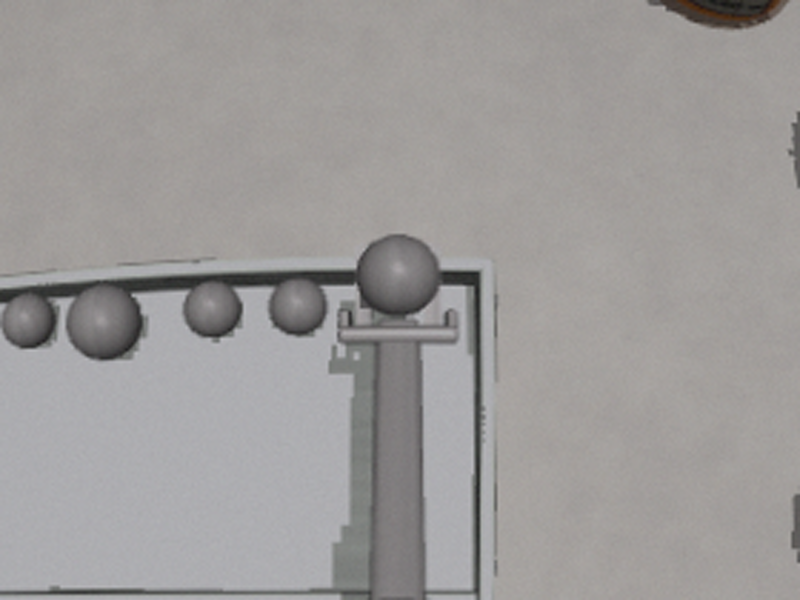

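The pocket carries the ball, at crop (398,275), and the other four remain in the tray. The jars are close to the base, so I'll pour with yaw 60° to stay within reach.

Run:
```python
from h import *
d=np.array([np.cos(np.pi/3),np.sin(np.pi/3),0])
j=np.array([.5495,-.116,0])
t=j-.009*d
s=env.state()
a1=tcp(t+[0,0,.072],60,12); a2=tcp(t+[0,0,.052],60,12)
print(a1[0],a2[0])
r=plan([(*a1,12),(*a2,2),(*a2,2)])
a3=tcp(t+[0,0,.044],60,-36)
n=6
r=plan([(*tcp(t+[0,0,.052-.008*i/6],60,12-8*i),1) for i in range(1,7)]+[(*a3,2)],r)
```

```text
[ 0.49480668 -0.21073161  0.08399046] [ 0.49480668 -0.21073161  0.06399046]
[[-0.0016, 0.0256, 0.0008, 0.0058, -0.0001, -0.0265], [-0.0037, 0.0254, 0.0004, 0.0058, -0.0001, -0.0265], [-0.0058, 0.025, -0.0001, 0.0058, -0.0001, -0.0265], [-0.0079, 0.0244, -0.0005, 0.0058, -0.0001, -0.0265], [-0.0099, 0.0236, -0.001, 0.0058, -0.0001, -0.0265], [-0.0118, 0.0227, -0.0014, 0.0058, -0.0001, -0.0265], [-0.0137, 0.0216, -0.0018, 0.0058, -0.0001, -0.0265], [-0.0154, 0.0204, -0.0022, 0.0058, -0.0001, -0.0265]]
[[-0.017, 0.019, -0.0026, 0.0058, -0.0001, -0.0265], [-0.0186, 0.0175, -0.0029, 0.0058, -0.0001, -0.0265], [-0.0199, 0.0158, -0.0032, 0.0058, -0.0001, -0.0265], [-0.0212, 0.014, -0.0035, 0.0058, -0.0001, -0.0265], [-0.0028, 0.0, 0.013, 0.0, 0.0, 0.0], [-0.0028, 0.0, 0.013, 0.0, 0.0, 0.0], [0.0, 0.0, 0.0, 0.0, 0.0, 0.0], [0.0, 0.0, 0.0, 0.0, 0.0, 0.0]]
[[0.0069, 0.0, -0.0156, 0.0, -0.0444, 0.0], [0.0072, 0.0, -0.0156, 0.0, -0.0444, 0.0], [0.0074, 0.0, -0.0156, 0.0, -0.0444, 0.0], [0.0077, 0.0, -0.0156, 0.0, -0.0444, 0.0], [0.0079, 0.0, -0.0157, 0.0, -0.0444, 0.0], [0.0081, 0.0, -0.0158, 0.0, -0.0444, 0.0], [0.0, 0.0, 0.0, 0.0, 0.0, 0.0], [0.0, 0.0, 0.0, 0.0, 0.0, 0.0]]
```

Call:
apply_moves:
  moves: [-0.0016,0.0256,0.0008,0.0058,0,-0.0265,-0.0037,0.0254,0.0004,0.0058,0,-0.0265,-0.0058,0.025,0,0.0058,0,-0.0265,-0.0079,0.0244,-0.0005,0.0058,0,-0.0265,-0.0099,0.0236,-0.001,0.0058,0,-0.0265,-0.0118,0.0227,-0.0014,0.0058,0,-0.0265,-0.0137,0.0216,-0.0018,0.0058,0,-0.0265,-0.0154,0.0204,-0.0022,0.0058,0,-0.0265]

```text
t: 14.4
tool_pos: [0.4952, -0.1355, 0.0825]
tool_rot: [0.933, 0.345, 0.098, -0.036]
wrist_force: [0.1, -0.0, -0.5]
width: 0.0105
gripper_force: 78.1
```

Call:
apply_moves:
  moves: [-0.017,0.019,-0.0026,0.0058,0,-0.0265,-0.0186,0.0175,-0.0029,0.0058,0,-0.0265,-0.0199,0.0158,-0.0032,0.0058,0,-0.0265,-0.0212,0.014,-0.0035,0.0058,0,-0.0265,-0.0028,0,0.013,0,0,0,0,0,0,0,0,0,0,0,0,0,0,0,0,0,0,0,0,0]

```text
t: 15.4
tool_pos: [0.492, -0.2107, 0.0686]
tool_rot: [0.861, 0.497, 0.09, -0.053]
wrist_force: [-0.2, 0.5, -1.0]
width: 0.0101
gripper_force: 78.1
```

Run:
```python
from h import *
st(); s=env.state(); print(np.round(s['joint_pos'],3)); q=R.from_quat(s['tool_rot']);p=np.array(s['tool_pos']);print('tip',p+q.apply(TIP))
m=optics.camera_model('wrist')
im=look()
for z in (.038,):
  for j in [(.5498,-.1168,z),(.5277,-.192,z)]: print(np.round(proj('wrist',j,m),1), np.round((proj('wrist',j,m)-[100,0])*800/360,0))
cv2.imwrite('pics/w7.png',cv2.resize(im[:270,100:460,::-1],(800,600),interpolation=cv2.INTER_CUBIC))
```

```text
t 15.4 [ 0.492  -0.2107  0.0686] yaw 59.98 pitch 11.96 F [-0.2  0.5 -1. ] w 0.0101 78.1
[ 0.93   0.263 -0.487  1.917 -0.104  0.982 -0.008]
tip [ 0.54217831 -0.12371885  0.05656752]
circles [[278.9, 96.9, 15.2], [264.4, 102.1, 13.1]]
[285.   78.7] [411. 175.]
[316.9 208.1] [482. 462.]
```

View pics/w7.png

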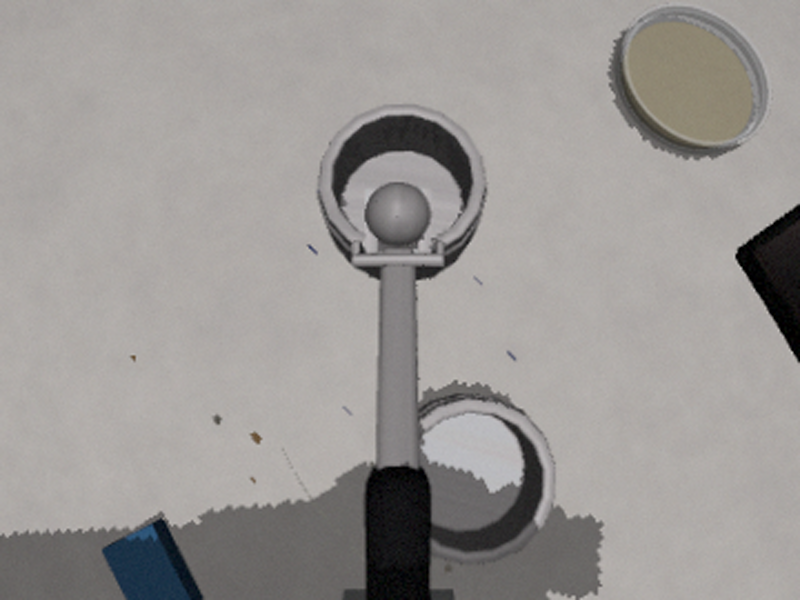

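The carried ball is at crop (397,213). Jar 1's rim is centred at about (402,187) and jar 2's at about (472,480).

Run:
```python
from h import *
m=optics.camera_model('wrist'); k=360/800
for p in [(402,186),(472,480)]: print(np.round(cast('wrist',(100+p[0]*k,p[1]*k),.038,m),4))
j=cast('wrist',(100+402*k,186*k),.038,m); j[2]=0
d=np.array([np.cos(np.pi/3),np.sin(np.pi/3),0]);t=j-.009*d
plan([(*tcp(t+[0,0,.054-.010*i/6],60,12-8*i),1) for i in range(1,7)]+[(*tcp(t+[0,0,.044],60,-36),2)])
```

```text
[ 0.5462 -0.1186  0.038 ]
[ 0.5232 -0.195   0.038 ]
[[0.003, 0.001, -0.0124, -0.0006, -0.0442, -0.0002], [0.0071, 0.0, -0.0151, 0.0, -0.0444, 0.0], [0.0074, 0.0, -0.0151, 0.0, -0.0444, 0.0], [0.0078, 0.0, -0.0152, 0.0, -0.0444, 0.0], [0.0081, 0.0, -0.0152, 0.0, -0.0444, 0.0], [0.0083, 0.0, -0.0154, 0.0, -0.0444, 0.0], [0.0, 0.0, 0.0, 0.0, 0.0, 0.0], [0.0, 0.0, 0.0, 0.0, 0.0, 0.0]]
```

Call:
apply_moves:
  moves: [0.003,0.001,-0.0124,0,-0.0444,0,0.007,0,-0.015,0,-0.0444,0,0.0074,0,-0.015,0,-0.0444,0,0.0078,0,-0.015,0,-0.0444,0,0.008,0,-0.015,0,-0.0444,0,0.0083,0,-0.0154,0,-0.0444,0,0,0,0,0,0,0,0,0,0,0,0,0]

```text
t: 16.45
tool_pos: [0.5123, -0.1778, 0.1258]
tool_rot: [0.824, 0.475, -0.268, 0.153]
wrist_force: [-0.1, -0.5, -0.1]
width: 0.0104
gripper_force: 78.4
```

Run:
```python
from h import *
st(); s=env.state(); print(np.round(s['joint_pos'],3)); q=R.from_quat(s['tool_rot']);p=np.array(s['tool_pos']);print('tip',p+q.apply(TIP),'ball',p+q.apply(BALL))
im=look()
cv2.imwrite('pics/w8.png',im[:,:,::-1])
# next: level & raise, then back to tray at b3 (.5999,.0468)
t=p+q.apply(TIP)
u=tcp(t+[0,0,.03],60,-10); A=tcp((.555,.0452,.035),1.4,-4)
print(A[0])
r=plan([(*u,3),(*A,12),(*A,1)])
```

```text
t 16.45 [ 0.5123 -0.1778  0.1258] yaw 60.04 pitch -35.95 F [-0.1 -0.5 -0.1] w 0.0104 78.4
[ 0.324  0.435 -0.462  1.706  0.668  1.512 -0.868]
tip [ 0.54134126 -0.12726905  0.04321301] ball [ 0.54029575 -0.12912617  0.0539003 ]
circles None
[0.461835   0.0429231  0.07419628]
[[-0.0094, -0.0001, 0.0092, -0.0003, 0.0481, -0.0002], [-0.0107, -0.0001, 0.0076, -0.0003, 0.0481, -0.0002], [-0.0117, -0.0001, 0.0059, -0.0003, 0.0481, -0.0002], [0.0224, -0.0171, 0.0014, 0.0033, 0.0025, 0.0269], [0.0209, -0.0189, 0.0018, 0.0033, 0.0025, 0.0269], [0.0192, -0.0206, 0.0022, 0.0033, 0.0025, 0.0269], [0.0173, -0.0221, 0.0025, 0.0033, 0.0025, 0.0269], [0.0154, -0.0235, 0.0029, 0.0033, 0.0025, 0.0269]]
[[0.0133, -0.0247, 0.0033, 0.0033, 0.0025, 0.0269], [0.0112, -0.0257, 0.0036, 0.0033, 0.0025, 0.0269], [0.0089, -0.0265, 0.004, 0.0033, 0.0025, 0.0269], [0.0066, -0.0271, 0.0043, 0.0033, 0.0025, 0.0269], [0.0043, -0.0275, 0.0046, 0.0033, 0.0025, 0.0269], [0.0019, -0.0277, 0.0049, 0.0033, 0.0025, 0.0269], [-0.0005, -0.0277, 0.0052, 0.0033, 0.0025, 0.0269], [0.0, 0.0, 0.0, 0.0, 0.0, 0.0]]
```

Call:
apply_moves:
  moves: [-0.0094,0,0.0092,0,0.0481,0,-0.0107,0,0.0076,0,0.0481,0,-0.0117,0,0.006,0,0.0481,0,0.0224,-0.0171,0.0014,0.0033,0.0025,0.0269,0.0209,-0.0189,0.0018,0.0033,0.0025,0.0269,0.0192,-0.0206,0.0022,0.0033,0.0025,0.0269,0.0173,-0.0221,0.0025,0.0033,0.0025,0.0269,0.0154,-0.0235,0.0029,0.0033,0.0025,0.0269]

```text
t: 17.5
tool_pos: [0.4825, -0.1015, 0.1025]
tool_rot: [0.951, 0.301, -0.061, 0.026]
wrist_force: [-0.2, 0.5, -0.3]
width: 0.0102
gripper_force: 78.4
```

Run:
```python
from h import *
st()
m=optics.camera_model('wrist'); im=optics.get_image('wrist')
cv2.imwrite('pics/w9.png',im[:,:,::-1])
u,v=proj('wrist',(.5462,-.1186,.0125),m); print(u,v)
u,v=int(u),int(v); g=cv2.cvtColor(im,cv2.COLOR_RGB2GRAY)
y0,x0=max(v-40,0),max(u-40,0); c=cv2.resize(g[y0:v+40,x0:u+40],None,fx=4,fy=4,interpolation=cv2.INTER_CUBIC)
h=cv2.HoughCircles(c,cv2.HOUGH_GRADIENT,1,20,param1=80,param2=16,minRadius=24,maxRadius=48)
print(None if h is None else np.round(h[0][:5]/4+[x0,y0,0],1).tolist())
```

```text
t 17.5 [ 0.4825 -0.1015  0.1025] yaw 35.08 pitch -7.57 F [-0.2  0.5 -0.3] w 0.0102 78.4
349.18118409080716 151.94802371776134
[[343.6, 135.4, 11.0], [363.4, 130.4, 9.0]]
```

Call:
apply_moves:
  moves: [0.0133,-0.0247,0.0033,0.0033,0.0025,0.0269,0.0112,-0.0257,0.0036,0.0033,0.0025,0.0269,0.009,-0.0265,0.004,0.0033,0.0025,0.0269,0.0066,-0.0271,0.0043,0.0033,0.0025,0.0269,0.0043,-0.0275,0.0046,0.0033,0.0025,0.0269,0.002,-0.0277,0.005,0.0033,0.0025,0.0269,-0.0005,-0.0277,0.0052,0.0033,0.0025,0.0269,0,0,0,0,0,0]

```text
t: 18.55
tool_pos: [0.4623, 0.0434, 0.0745]
tool_rot: [0.999, 0.013, -0.036, 0.001]
wrist_force: [0.3, 0.0, -0.1]
width: 0.0107
gripper_force: 78.4
```

Run:
```python
from h import *
st()
s=env.state(); q=R.from_quat(s['tool_rot']);p=np.array(s['tool_pos']);print('tip',p+q.apply(TIP))
m=optics.camera_model('wrist'); im=optics.get_image('wrist')
g=cv2.cvtColor(im,cv2.COLOR_RGB2GRAY); c=cv2.resize(g[:90,120:400],None,fx=4,fy=4,interpolation=cv2.INTER_CUBIC)
h=cv2.HoughCircles(c,cv2.HOUGH_GRADIENT,1,40,param1=80,param2=22,minRadius=28,maxRadius=60)
for x in h[0]/4+[120,0,0]: print(np.round(x,1),np.round(cast('wrist',x[:2],.0105,m),4))
y=1.4
A=tcp((.560,.0457,.0050),y,-4)
plan([(*A,5),(*A,3)])
```

```text
t 18.55 [0.4623 0.0434 0.0745] yaw 1.53 pitch -4.13 F [ 0.3  0.  -0.1] w 0.0107 78.4
tip [0.55539272 0.04590754 0.03506868]
[160.6  21.9  11.8] [0.5983 0.1198 0.0105]
[242.4  16.1  12.7] [0.5985 0.0687 0.0105]
[279.1  13.9  12.5] [0.6    0.047  0.0105]
[[0.0017, -0.0002, 0.008, 0.0001, 0.0001, 0.0001], [0.0017, -0.0002, 0.008, 0.0001, 0.0001, 0.0001], [0.0017, -0.0002, 0.008, 0.0001, 0.0001, 0.0001], [0.0017, -0.0002, 0.008, 0.0001, 0.0001, 0.0001], [0.0017, -0.0002, 0.008, 0.0001, 0.0001, 0.0001], [0.0, 0.0, 0.0, 0.0, 0.0, 0.0], [0.0, 0.0, 0.0, 0.0, 0.0, 0.0], [0.0, 0.0, 0.0, 0.0, 0.0, 0.0]]
```

Call:
apply_moves:
  moves: [0.0017,0,0.008,0,0,0,0.0017,0,0.008,0,0,0,0.0017,0,0.008,0,0,0,0.0017,0,0.008,0,0,0,0.0017,0,0.008,0,0,0,0,0,0,0,0,0,0,0,0,0,0,0,0,0,0,0,0,0]

```text
t: 19.6
tool_pos: [0.4674, 0.0443, 0.044]
tool_rot: [0.999, 0.013, -0.036, 0.0]
wrist_force: [1.6, 0.5, 2.5]
width: 0.0104
gripper_force: 79.0
```

Call:
apply_moves:
  moves: [0.009,0.0006,0.0006,0,0,0,0.009,0,0,0,0,0,0.009,0,0,0,0,0,0.009,0,0,0,0,0,0.009,0,0,0,0,0,0.009,0,0,0,0,0,0.009,0,0,0,0,0,0,0,0,0,0,0]

```text
t: 20.6
tool_pos: [0.5124, 0.045, 0.0403]
tool_rot: [0.999, 0.013, -0.039, 0.001]
wrist_force: [-6.1, -1.0, 11.4]
width: 0.0107
gripper_force: 80.3
```

Run:
```python
from h import *
st(); s=env.state(); q=R.from_quat(s['tool_rot']);p=np.array(s['tool_pos']);print('tip',p+q.apply(TIP))
look()
```

```text
t 20.6 [0.5124 0.045  0.0403] yaw 1.44 pitch -4.42 F [-6.1 -1.  11.4] w 0.0107 80.3
tip [6.05278182e-01 4.73286530e-02 4.10784608e-04]
circles [[279.1, 95.6, 15.0]]
```

Call:
apply_moves:
  moves: [-0.002,0,-0.003,0,0.0117,0,-0.0016,0,0.0036,0,0.018,0,-0.0018,0,0.0036,0,0.018,0,-0.002,0,0.0036,0,0.018,0,-0.0022,0,0.0035,0,0.018,0,0,0,-0.0146,0,0.0028,0,0,0,-0.0146,0,0.0028,0,0.0045,0,-0.0468,0,0,0]

```text
t: 21.65
tool_pos: [0.498, 0.0446, 0.0876]
tool_rot: [0.995, 0.012, 0.102, -0.002]
wrist_force: [0.7, 0.3, -0.7]
width: 0.0104
gripper_force: 78.5
```

Run:
```python
from h import *
st(); s=env.state(); q=R.from_quat(s['tool_rot']);p=np.array(s['tool_pos']);print('tip',p+q.apply(TIP))
im=look()
cv2.imwrite('pics/w10.png',im[:,:,::-1])
d=np.array([np.cos(np.pi/3),np.sin(np.pi/3),0])
t=np.array([.5235,-.1945,0])-.009*d
a1=tcp(t+[0,0,.075],60,12); a2=tcp(t+[0,0,.055],60,12)
print(a1[0])
r=plan([(*a1,12),(*a2,2),(*a2,2)])
```

```text
t 21.65 [0.498  0.0446 0.0876] yaw 1.43 pitch 11.71 F [ 0.7  0.3 -0.7] w 0.0104 78.5
tip [0.59829366 0.04716585 0.07514301]
circles [[279.1, 95.1, 14.7]]
[ 0.46880668 -0.28923161  0.08699046]
[[-0.0047, 0.0371, -0.0003, 0.0057, -0.0001, -0.0265], [-0.0077, 0.0365, -0.0009, 0.0057, -0.0001, -0.0265], [-0.0107, 0.0357, -0.0016, 0.0057, -0.0001, -0.0265], [-0.0137, 0.0347, -0.0022, 0.0057, -0.0001, -0.0265], [-0.0165, 0.0334, -0.0028, 0.0057, -0.0001, -0.0265], [-0.0192, 0.0318, -0.0034, 0.0057, -0.0001, -0.0265], [-0.0218, 0.0301, -0.0039, 0.0057, -0.0001, -0.0265], [-0.0242, 0.0281, -0.0045, 0.0057, -0.0001, -0.0265]]
[[-0.0265, 0.0259, -0.0049, 0.0057, -0.0001, -0.0265], [-0.0285, 0.0235, -0.0054, 0.0057, -0.0001, -0.0265], [-0.0304, 0.021, -0.0057, 0.0057, -0.0001, -0.0265], [-0.032, 0.0182, -0.0061, 0.0057, -0.0001, -0.0265], [-0.0028, 0.0, 0.013, 0.0, 0.0, 0.0], [-0.0028, 0.0, 0.013, 0.0, 0.0, 0.0], [0.0, 0.0, 0.0, 0.0, 0.0, 0.0], [0.0, 0.0, 0.0, 0.0, 0.0, 0.0]]
```

Call:
apply_moves:
  moves: [-0.0047,0.0371,0,0.0057,0,-0.0265,-0.0077,0.0365,-0.001,0.0057,0,-0.0265,-0.0107,0.0357,-0.0016,0.0057,0,-0.0265,-0.0137,0.0347,-0.0022,0.0057,0,-0.0265,-0.0165,0.0334,-0.0028,0.0057,0,-0.0265,-0.0192,0.0318,-0.0034,0.0057,0,-0.0265,-0.0218,0.03,-0.004,0.0057,0,-0.0265,-0.0242,0.028,-0.0045,0.0057,0,-0.0265]

```text
t: 22.7
tool_pos: [0.4778, -0.1796, 0.0846]
tool_rot: [0.933, 0.345, 0.098, -0.037]
wrist_force: [-0.7, 0.3, -0.5]
width: 0.0106
gripper_force: 78.5
```

Call:
apply_moves:
  moves: [-0.0265,0.026,-0.005,0.0057,0,-0.0265,-0.0285,0.0235,-0.0054,0.0057,0,-0.0265,-0.0304,0.021,-0.0057,0.0057,0,-0.0265,-0.032,0.0182,-0.006,0.0057,0,-0.0265,-0.0028,0,0.013,0,0,0,-0.0028,0,0.013,0,0,0,0,0,0,0,0,0,0,0,0,0,0,0]

```text
t: 23.7
tool_pos: [0.4662, -0.2889, 0.0613]
tool_rot: [0.861, 0.497, 0.09, -0.054]
wrist_force: [0.9, 0.1, -1.1]
width: 0.0106
gripper_force: 78.5
```

Run:
```python
from h import *
st(); s=env.state(); q=R.from_quat(s['tool_rot']);p=np.array(s['tool_pos']);print('tip',p+q.apply(TIP), np.round(s['joint_pos'],3))
m=optics.camera_model('wrist')
im=look(); g=cv2.cvtColor(im,cv2.COLOR_RGB2GRAY)
def hc(box,r0,r1,p2,z):
    x0,y0,x1,y1=[max(int(v),0) for v in box]; c=cv2.resize(g[y0:y1,x0:x1],None,fx=4,fy=4,interpolation=cv2.INTER_CUBIC)
    h=cv2.HoughCircles(c,cv2.HOUGH_GRADIENT,1,20,param1=80,param2=p2,minRadius=4*r0,maxRadius=4*r1)
    if h is None: print('none');return
    for x in h[0][:3]/4+[x0,y0,0]: print(np.round(x,1),np.round(cast('wrist',x[:2],z,m),4))
u,v=proj('wrist',(.524,-.194,.038),m);print('jar2',u,v);hc((u-50,v-50,u+50,v+50),32,42,20,.038)
u,v=proj('wrist',(.5462,-.1186,.0125),m);print('jar1 ball?',u,v);hc((u-40,v-30,u+40,v+40),7,13,15,.0125)
cv2.imwrite('pics/w11.png',cv2.resize(im[:270,100:460,::-1],(800,600),interpolation=cv2.INTER_CUBIC))
t=p+q.apply(TIP)
```

```text
t 23.7 [ 0.4662 -0.2889  0.0613] yaw 60.01 pitch 12.04 F [ 0.9  0.1 -1.1] w 0.0106 78.5
tip [ 0.51626801 -0.20183495  0.04936279] [ 0.851  0.294 -0.238  1.871 -0.165  1.016  0.188]
circles [[278.6, 95.1, 14.7]]
jar2 284.5508275471288 73.62221323902466
[285.6  80.1  38.5] [ 0.5225 -0.1977  0.038 ]
[285.6  85.4  37.2] [ 0.521  -0.2005  0.038 ]
[290.6  78.4  33.3] [ 0.5255 -0.1982  0.038 ]
jar1 ball? 257.212589257493 -12.433780128418732
none
```

View pics/w11.png

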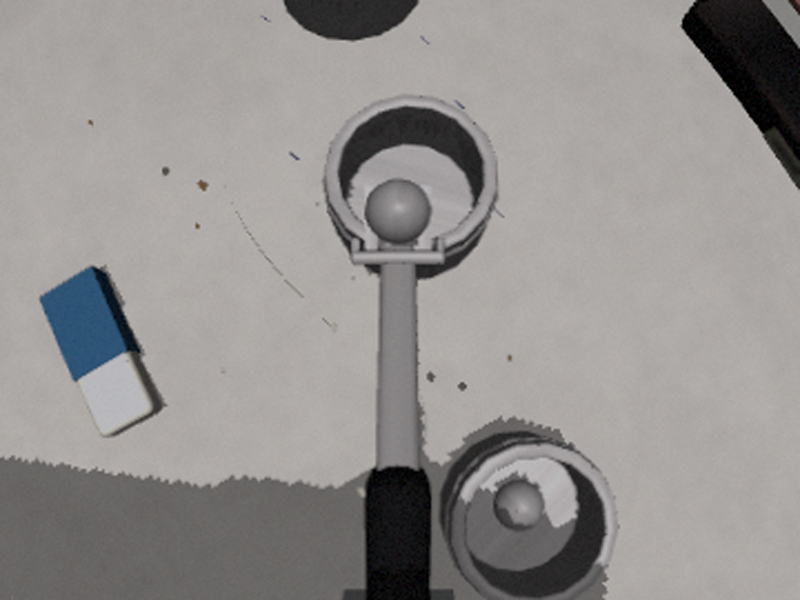

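Ball 2 is carried at crop (398,210) over jar 2, whose rim is centred at (411,178). The loaded jar shows its single ball at (518,503).

Run:
```python
from h import *
d=np.array([np.cos(np.pi/3),np.sin(np.pi/3),0]);t=np.array([.5225,-.197,0])-.009*d
r=plan([(*tcp(t+[0,0,.050-.006*i/6],60,12-8*i),1) for i in range(1,7)]+[(*tcp(t+[0,0,.044],60,-36),2)])
```

```text
[[0.0053, 0.0034, -0.0171, -0.0011, -0.0446, 0.0001], [0.0072, 0.0, -0.016, 0.0, -0.0444, 0.0], [0.0074, 0.0, -0.016, 0.0, -0.0444, 0.0], [0.0076, 0.0, -0.016, 0.0, -0.0444, 0.0], [0.0077, 0.0, -0.0161, 0.0, -0.0444, 0.0], [0.0079, 0.0, -0.0162, 0.0, -0.0444, 0.0], [0.0, 0.0, 0.0, 0.0, 0.0, 0.0], [0.0, 0.0, 0.0, 0.0, 0.0, 0.0]]
```

Call:
apply_moves:
  moves: [0.0053,0.0034,-0.017,0,-0.0444,0,0.0072,0,-0.016,0,-0.0444,0,0.0074,0,-0.016,0,-0.0444,0,0.0076,0,-0.016,0,-0.0444,0,0.0077,0,-0.016,0,-0.0444,0,0.008,0,-0.016,0,-0.0444,0,0,0,0,0,0,0,0,0,0,0,0,0]

```text
t: 24.75
tool_pos: [0.4886, -0.2563, 0.1262]
tool_rot: [0.824, 0.476, -0.268, 0.153]
wrist_force: [0.3, 0.6, -0.6]
width: 0.0102
gripper_force: 78.5
```

Run:
```python
from h import *
st(); s=env.state(); q=R.from_quat(s['tool_rot']);p=np.array(s['tool_pos']);print('tip',p+q.apply(TIP))
look()
t=p+q.apply(TIP)
u=tcp(t+[0,0,.05],60,0)
# up-and-level, then wide lift to view jars/tray: TCP (.46,-.10,.2)
r=plan([(*u,4),((.48,-.13,.20),tool(10),12)])
```

```text
t 24.75 [ 0.4886 -0.2563  0.1262] yaw 60.11 pitch -35.89 F [ 0.3  0.6 -0.6] w 0.0102 78.5
tip [ 0.51758968 -0.20553145  0.04366191]
circles None
[[-0.0098, -0.0001, 0.0071, -0.0003, 0.0499, -0.0001], [-0.0108, -0.0001, 0.0055, -0.0003, 0.0499, -0.0001], [-0.0115, -0.0001, 0.0038, -0.0003, 0.0499, -0.0001], [-0.0119, -0.0001, 0.0019, -0.0003, 0.0499, -0.0001], [0.0158, -0.0078, -0.0082, 0.0, 0.0, 0.0231], [0.0152, -0.0089, -0.0082, 0.0, 0.0, 0.0231], [0.0145, -0.01, -0.0082, 0.0, 0.0, 0.0231], [0.0137, -0.0111, -0.0082, 0.0, 0.0, 0.0231]]
[[0.0129, -0.012, -0.0082, 0.0, 0.0, 0.0231], [0.012, -0.0129, -0.0082, 0.0, 0.0, 0.0231], [0.011, -0.0138, -0.0082, 0.0, 0.0, 0.0231], [0.01, -0.0145, -0.0082, 0.0, 0.0, 0.0231], [0.0089, -0.0152, -0.0082, 0.0, 0.0, 0.0231], [0.0078, -0.0158, -0.0082, 0.0, 0.0, 0.0231], [0.0066, -0.0163, -0.0082, 0.0, 0.0, 0.0231], [0.0054, -0.0168, -0.0082, 0.0, 0.0, 0.0231]]
```

Call:
apply_moves:
  moves: [-0.0098,0,0.007,0,0.05,0,-0.0108,0,0.0055,0,0.05,0,-0.0115,0,0.0038,0,0.05,0,-0.012,0,0.002,0,0.05,0,0.0158,-0.0078,-0.0082,0,0,0.0231,0.0152,-0.009,-0.0082,0,0,0.0231,0.0145,-0.01,-0.0082,0,0,0.0231,0.0137,-0.011,-0.0082,0,0,0.0231]

```text
t: 25.8
tool_pos: [0.4728, -0.2365, 0.1516]
tool_rot: [0.93, 0.366, -0.0, -0.001]
wrist_force: [0.2, 0.8, -1.4]
width: 0.0107
gripper_force: 78.5
```

Call:
apply_moves:
  moves: [0.013,-0.012,-0.0082,0,0,0.0231,0.012,-0.013,-0.0082,0,0,0.0231,0.011,-0.0138,-0.0082,0,0,0.0231,0.01,-0.0145,-0.0082,0,0,0.0231,0.009,-0.0152,-0.0082,0,0,0.0231,0.0078,-0.0158,-0.0082,0,0,0.0231,0.0066,-0.0163,-0.0082,0,0,0.0231,0.0054,-0.0168,-0.0082,0,0,0.0231]

```text
t: 26.8
tool_pos: [0.4801, -0.1309, 0.201]
tool_rot: [0.996, 0.085, -0.001, -0.001]
wrist_force: [-0.3, -0.4, -1.0]
width: 0.0104
gripper_force: 78.5
```

Run:
```python
from h import *
st(); s=env.state()
m=optics.camera_model('wrist'); im=optics.get_image('wrist'); g=cv2.cvtColor(im,cv2.COLOR_RGB2GRAY)
cv2.imwrite('pics/w12.png',cv2.resize(im[:,:,::-1],(800,600),interpolation=cv2.INTER_CUBIC))
def hc(n,P,w,r0,r1,p2):
    u,v=proj('wrist',P,m); x0,y0=max(int(u-w),0),max(int(v-w),0)
    c=cv2.resize(g[y0:int(v+w),x0:int(u+w)],None,fx=4,fy=4,interpolation=cv2.INTER_CUBIC)
    h=cv2.HoughCircles(c,cv2.HOUGH_GRADIENT,1,16,param1=80,param2=p2,minRadius=int(4*r0),maxRadius=int(4*r1))
    print(n,np.round((u,v)),[] if h is None else [(np.round(x,1).tolist(),np.round(cast('wrist',x[:2],P[2],m),3).tolist()) for x in h[0][:4]/4+[x0,y0,0]])
js=[(.5462,-.1186),(.5225,-.1977),(.505,-.284)]
for i,j in enumerate(js):
    hc(f'jar{i+1}',(*j,.038),32,14,24,18); hc(' ball',(*j,.0125),17,4.5,7.5,10)
hc('tray',(.598,.07,.0105),60,4.5,9,14)
S=np.array([.4755,.3352]); yaw=8.47
plan([((.47,.10,.15),tool(5),6),((S[0],S[1],.105),tool(yaw),8),((S[0],S[1],.075),tool(yaw),2)])
```

```text
t 26.8 [ 0.4801 -0.1309  0.201 ] yaw 9.73 pitch -0.05 F [-0.3 -0.4 -1. ] w 0.0104 78.5
jar1 [278. 126.] [([276.6, 123.1, 18.0], [0.548, -0.117, 0.038]), ([279.4, 119.9, 22.2], [0.552, -0.119, 0.038]), ([272.6, 124.6, 21.1], [0.546, -0.113, 0.038]), ([280.4, 127.9, 18.3], [0.544, -0.121, 0.038])]
 ball [279. 124.] [([268.4, 112.4, 5.4], [0.556, -0.107, 0.013]), ([269.4, 107.4, 6.2], [0.562, -0.107, 0.013]), ([293.6, 124.1, 5.6], [0.549, -0.134, 0.013])]
jar2 [355. 165.] [([352.4, 163.6, 19.1], [0.523, -0.195, 0.038]), ([348.1, 160.6, 23.9], [0.525, -0.19, 0.038]), ([342.1, 154.4, 19.2], [0.53, -0.183, 0.038]), ([349.6, 166.9, 23.3], [0.52, -0.193, 0.038])]
 ball [350. 161.] [([340.6, 152.6, 7.3], [0.529, -0.186, 0.013]), ([354.6, 151.1, 6.5], [0.534, -0.201, 0.013])]
jar3 [428. 198.] [([429.4, 197.4, 18.6], [0.506, -0.286, 0.038]), ([424.9, 194.1, 23.9], [0.508, -0.279, 0.038]), ([434.4, 197.9, 22.8], [0.507, -0.292, 0.038]), ([417.9, 188.6, 18.9], [0.512, -0.27, 0.038])]
 ball [418. 192.] [([422.6, 192.6, 6.2], [0.505, -0.29, 0.013]), ([427.4, 188.9, 7.3], [0.51, -0.294, 0.012]), ([4
[... 315 characters left out ...]
0.0002, 0.0, 0.0044], [0.0055, -0.0506, 0.0117, -0.0002, 0.0, 0.0044], [0.0048, -0.0506, 0.0116, -0.0002, 0.0, 0.0044], [0.0041, -0.0507, 0.0116, -0.0002, 0.0, 0.0044], [0.0034, -0.0508, 0.0116, -0.0002, 0.0, 0.0044], [0.0027, -0.0508, 0.0116, -0.0002, 0.0, 0.0044], [0.0043, -0.039, 0.0075, 0.0, 0.0, -0.0024], [0.0046, -0.0389, 0.0075, 0.0, 0.0, -0.0024]]
[[0.0049, -0.0389, 0.0075, 0.0, 0.0, -0.0024], [0.0052, -0.0389, 0.0075, 0.0, 0.0, -0.0024], [0.0055, -0.0388, 0.0075, 0.0, 0.0, -0.0024], [0.0058, -0.0388, 0.0075, 0.0, 0.0, -0.0024], [0.0061, -0.0387, 0.0075, 0.0, 0.0, -0.0024], [0.0064, -0.0387, 0.0075, 0.0, 0.0, -0.0024], [0.0, 0.0, 0.02, 0.0, 0.0, 0.0], [0.0, 0.0, 0.02, 0.0, 0.0, 0.0]]
```

Run:
```python
import cv2,numpy as np
im=cv2.imread('pics/w12.png'); g=cv2.resize(cv2.cvtColor(im,cv2.COLOR_BGR2GRAY),(560,420),interpolation=cv2.INTER_AREA)
for u,v in [(277,122),(352,162),(427,196)]:
    p=g[v-18:v+18,u-18:u+18].reshape(18,2,18,2).mean((1,3)).astype(int)
    print('\n'.join(' '.join(f'{x:3d}' for x in r) for r in p),'\n')
```

```text
116 101 135 187 179 140 110 151 155 157 149 146 157 173 160 191 186 183
118 119 129 186 180 163 181 189 190 187 181 178 143 143 171 192 185 181
151  94 104 175 176 143 124 167 180 178 178 179 182 177 135 190 186 169
150  97  87 105 116 117 113 106 126 127 129 127 126 157 164 133 131 144
136 103  90  98  96  99 103 102 109 109 116 118 120 116 119 103 102 109
153 161 162 163 164 165 164 166 166 165 166 167 168 167 166 166 166 167
145 154 155 156 157 156 155 157 156 154 156 156 154 155 157 158 158 158
103  98  91  85  90  90 100 121 126 127 128 126 122 111 100 105 107 103
101  98  85  62  60  58  81 117 127 129 129 127 127 113  92 101 102  95
100 100  98  92  85  79  86 119 126 129 130 127 126 114  94 104 101  94
 98  99 100 102 103 101  93 121 127 128 130 128 126 114  94 102 103  93
 98 100 103 103 105 100  93 121 127 129 129 128 127 114  93 103 104  89
 92 101 105 105 103  97  94 122 127 129 129 128 126 115  97 105 103  72
 72 104 105 103 101  97  96 122 127 129 130 128 127 115  94 105  97  56
 55  96 103 102 103  97  95 122 127 129 130 127 128 113  93 105  71  71
 64  63  93 101 101 
[... 2091 characters left out ...]
 108 128 139 138 138 147 120  88  49  38  40  38  39
 42  64  57 160 132  93 112 124 132 151 129  94  74  42  42  39  41  40
 42  68  60 161 157 147 136 146 154 121  92  91  56  44  43  40  42  40
 42  52  54 154 158 159 157 161 139 104  91  74  47  45  44  42  40  42
 42  67  56 155 156 156 126 119  96  88  72  48  48  45  44  42  43  43
 36  67  55 151 140 120  96  93  81  70  51  49  46  45  43  43  42  43
 63  55  59 123 149  90  78  68  53  51  50  50  48  46  45  43  46  58
157  80  73  88 153  85  52  53  52  51  50  49  48  47  46  46  51 120
177 170  96  76 140 140  74  51  49  52  50  48  49  49  47  49 109 163
176 176 173 121  89 139 137  72  52  48  51  49  49  53  65 120 163 167
```

Run:
```python
import cv2,numpy as np
g=cv2.cvtColor(cv2.imread('pics/w9.png'),cv2.COLOR_BGR2GRAY)
u,v=346,142
p=g[v-36:v+36,u-36:u+36].reshape(18,4,18,4).mean((1,3)).astype(int)
print('\n'.join(' '.join(f'{x:3d}' for x in r) for r in p),'\n')
```

```text
160 190 192 192 193 194 193 188 179 189 192 192 193 194 195 196 196 195
141 190 192 192 181 139 131 117 114 126 133 152 179 194 195 195 195 195
132 188 189 137 115 108  83  73  71  68  79  96 118 168 194 194 195 194
117 186 151 110  80  59  59  61  63  71  71  73  74 100 191 193 194 194
116 160 108  69  56  59  62  84  78  86  91  94 110  87 127 187 194 195
112 111  72  55  57  71  78  80 141 181 181 178 177 175 147 138 181 194
112  98  52  54  66  66 140 187 174 159 137 167 177 167 143 169 153 175
113  73  52  69  65 138 179 147 165 172 140 169 188 191 122  80 165 169
110  52  53  76 127 181 130 123 148 154 138 189 192 189 149  45  67 165
109  49  61  77 181 181 189 121 112 132 154 187 188 187 154  49  43 107
110  45  63 112 173 135 128 112 103 103 104 180 186 185 124  52  43  51
109  48  60 131 134 103 103 103 103 103 114 180 187 187 109  47  45  44
116  72  59 120 123 103 103 103 103 104 135 187 186 137  77  48  47  44
115 100  58 114 115 103 104 104 103 102 123 171 143  96  56  50  49  46
115 114  69  97  97 103 103 104 105 105 109 113  98  65  54  52  50  54
115 115  95  88  88  83 101 105 105 105 103  88  62  58  55  52  51  84
114 104 111  78  99  63  65  71  76  74  65  62  58  57  55  54  59 159
113 115 116 104  97  89  63  63  63  63  62  61  60  57  57  58 123 175
```

Call:
apply_moves:
  moves: [0.0062,-0.0505,0.0117,0,0,0.0044,0.0055,-0.0506,0.0117,0,0,0.0044,0.0048,-0.0506,0.0116,0,0,0.0044,0.0041,-0.0507,0.0116,0,0,0.0044,0.0034,-0.0508,0.0116,0,0,0.0044,0.0027,-0.0508,0.0116,0,0,0.0044,0,0,0,0,0,0,0,0,0,0,0,0]

```text
t: 27.85
tool_pos: [0.4688, 0.0975, 0.1488]
tool_rot: [0.999, 0.046, -0.001, -0.001]
wrist_force: [0.3, 1.2, -0.0]
width: 0.0107
gripper_force: 78.5
```

Run:
```python
from h import *
st()
im=optics.get_image('wrist'); m=optics.camera_model('wrist'); g=cv2.cvtColor(im,cv2.COLOR_RGB2GRAY)
cv2.imwrite('pics/w13.png',im[:,:,::-1])
u,v=[int(round(x)) for x in proj('wrist',(.5462,-.1186,.03),m)]; print(u,v)
if 20<u<540:
    p=g[v-20:v+20,u-20:u+20].reshape(20,2,20,2).mean((1,3)).astype(int)
    print('\n'.join(' '.join(f'{x:3d}' for x in r) for r in p),'\n')
S=np.array([.4755,.3352]); yaw=8.47
plan([((S[0],S[1],.105),tool(yaw),8),((S[0],S[1],.060),tool(yaw),4),((S[0],S[1],.06),tool(yaw),4)])
```

```text
t 27.85 [0.4688 0.0975 0.1488] yaw 5.23 pitch -0.09 F [ 0.3  1.2 -0. ] w 0.0107 78.5
510 153
 42  41  39  60  63  44  45  95 130 128 115  94 106 129 133 137 150 152 153 154
 39  41  47  62  42  45 108 133 113  46  30  33  34  35  68 129 135 151 153 152
 37  37  69  49  43  75 132 109  40  33  31  33  32  32  33  62 130 140 153 155
 39  54  56  39  50 131 132  99  44  32  35  32  31  31  34  31  72 128 151 154
 35  65  39  37 106 134 134 114  56  32  33  32  33  30  31  32  37 122 145 156
 37  54  37  50 143 133 134 118  64  31  32  34  31  32  29  30  32  80 134 155
 44  46  36  78 139 134 134 131  71  33  32  33  32  35  32  32  33  47 131 152
 56  39  36  97 133 134 136 127  72  34  31  32  32  31  34  31  32  37 134 147
 65  36  33 128 133 135 135 108  71  34  31  32  32  33  35  32  31  34 127 129
 58  32  38 140 134 135 127 106  63  36  32  34  32  34  33  34  32  32 111 143
 72  34  40 148 135 133 108  83  57  35  34  35  35  34  34  36  33  32 120 144
 69  32  38 136 135 124  99  79  41  37  36  36  35  34  31  34  33  36 130 150
 65  34  37 130 135 107  81  70  41  37  35  34
[... 583 characters left out ...]
9  55  37 

[[0.0047, -0.0394, 0.0074, -0.0001, 0.0001, -0.0023], [0.005, -0.0393, 0.0074, -0.0001, 0.0001, -0.0023], [0.0053, -0.0393, 0.0074, -0.0001, 0.0001, -0.0023], [0.0055, -0.0393, 0.0074, -0.0001, 0.0001, -0.0023], [0.0058, -0.0392, 0.0074, -0.0001, 0.0001, -0.0023], [0.0061, -0.0392, 0.0073, -0.0001, 0.0001, -0.0023], [0.0064, -0.0392, 0.0073, -0.0001, 0.0001, -0.0023], [0.0067, -0.0391, 0.0073, -0.0001, 0.0001, -0.0023]]
[[0.0, 0.0, 0.015, 0.0, 0.0, 0.0], [0.0, 0.0, 0.015, 0.0, 0.0, 0.0], [0.0, 0.0, 0.015, 0.0, 0.0, 0.0], [0.0, 0.0, 0.015, 0.0, 0.0, 0.0], [0.0, 0.0, 0.0, 0.0, 0.0, 0.0], [0.0, 0.0, 0.0, 0.0, 0.0, 0.0], [0.0, 0.0, 0.0, 0.0, 0.0, 0.0], [0.0, 0.0, 0.0, 0.0, 0.0, 0.0]]
```

Jars 1 and 2 each show one ball. Now I return the scoop to its rest.

Call:
apply_moves:
  moves: [0.0047,-0.0394,0.0074,0,0,-0.0023,0.005,-0.0393,0.0074,0,0,-0.0023,0.0053,-0.0393,0.0074,0,0,-0.0023,0.0055,-0.0393,0.0074,0,0,-0.0023,0.0058,-0.0392,0.0074,0,0,-0.0023,0.006,-0.0392,0.0073,0,0,-0.0023,0.0064,-0.0392,0.0073,0,0,-0.0023,0.0067,-0.039,0.0073,0,0,-0.0023]

```text
t: 28.9
tool_pos: [0.476, 0.3362, 0.105]
tool_rot: [0.997, 0.074, -0.001, -0.001]
wrist_force: [-1.1, 0.2, -0.3]
width: 0.0104
gripper_force: 78.5
```

Call:
apply_moves:
  moves: [0,0,0.014,0,0,0,0,0,0.014,0,0,0,0,0,0.014,0,0,0,0,0,0.014,0,0,0,0,0,0,0,0,0,0,0,0,0,0,0,0,0,0,0,0,0,0,0,0,0,0,0]

```text
t: 29.9
tool_pos: [0.4744, 0.3378, 0.0635]
tool_rot: [0.997, 0.075, -0.001, -0.002]
wrist_force: [-0.8, -0.8, -0.1]
width: 0.0108
gripper_force: 78.5
```

Run:
```python
from h import *
st()
S=(.4755,.3352); Q=tool(8.47)
plan([((*S,.0372),Q,6),((*S,.0372),Q,2)])
```

```text
t 29.9 [0.4744 0.3378 0.0635] yaw 8.65 pitch -0.08 F [-0.8 -0.8 -0.1] w 0.0108 78.5
[[0.0002, 0.0006, 0.0058, -0.0002, 0.0001, 0.0002], [0.0002, 0.0006, 0.0058, -0.0002, 0.0001, 0.0002], [0.0002, 0.0006, 0.0058, -0.0002, 0.0001, 0.0002], [0.0002, 0.0006, 0.0058, -0.0002, 0.0001, 0.0002], [0.0002, 0.0006, 0.0058, -0.0002, 0.0001, 0.0002], [0.0002, 0.0006, 0.0058, -0.0002, 0.0001, 0.0002], [0.0, 0.0, 0.0, 0.0, 0.0, 0.0], [0.0, 0.0, 0.0, 0.0, 0.0, 0.0]]
```

Call:
apply_moves:
  moves: [0.0006,0.0018,0.005,0,0,0,0.0006,0.0018,0.005,0,0,0,0,0,0,0,0,0,0,0,0.005,0,0,0,0,0,0,0,0,0,0,0,0,0,0,0,0,0,0,0,0,0,0,0,0,0,0,0]

```text
t: 30.9
tool_pos: [0.4755, 0.3351, 0.0519]
tool_rot: [0.997, 0.075, -0.001, -0.002]
wrist_force: [-0.1, 0.9, -0.1]
width: 0.0103
gripper_force: 78.5
```

Run:
```python
from h import *
st()
S=(.4755,.3352); Q=tool(8.47)
plan([((*S,.0370),Q,4),((*S,.0370),Q,4)])
```

```text
t 30.9 [0.4755 0.3351 0.0519] yaw 8.65 pitch -0.11 F [-0.1  0.9 -0.1] w 0.0103 78.5
[[0.0, 0.0, 0.005, -0.0003, 0.0002, 0.0002], [0.0, 0.0, 0.005, -0.0003, 0.0002, 0.0002], [0.0, 0.0, 0.005, -0.0003, 0.0002, 0.0002], [0.0, 0.0, 0.005, -0.0003, 0.0002, 0.0002], [0.0, 0.0, 0.0, 0.0, 0.0, 0.0], [0.0, 0.0, 0.0, 0.0, 0.0, 0.0], [0.0, 0.0, 0.0, 0.0, 0.0, 0.0], [0.0, 0.0, 0.0, 0.0, 0.0, 0.0]]
```

Call:
apply_moves:
  moves: [0,0,0.005,0,0,0.0003,0,0,0.005,0,0,0.0003,0,0,0.005,0,0,0.0003,0,0,0.005,0,0,0,0,0,0,0,0,0,0,0,0,0,0,0,0,0,0,0,0,0,0,0,0,0,0,0]

```text
t: 31.9
tool_pos: [0.4754, 0.3351, 0.0369]
tool_rot: [0.997, 0.074, -0.001, -0.002]
wrist_force: [-1.3, -0.2, 1.9]
width: 0.0104
gripper_force: 78.9
```

Call:
apply_moves:
  moves: [0,0,0.0004,0,0,0,0,0,0,0,0,0,0,0,0,0,0,0,0,0,0,0,0,0,0,0,0,0,0,0,0,0,0,0,0,0,0,0,0,0,0,0,0,0,0,0,0,0]
  force: 20

```text
t: 32.9
tool_pos: [0.4754, 0.3351, 0.0366]
tool_rot: [0.997, 0.074, -0.001, -0.002]
wrist_force: [-2.0, -0.7, 5.4]
width: 0.0107
gripper_force: 79.2
```

Call:
apply_moves:
  moves: [0,0,0,0,0,0,0,0,0,0,0,0,0,0,0,0,0,0,0,0,0,0,0,0,0,0,0,0,0,0,0,0,0,0,0,0,0,0,0,0,0,0,0,0,0,0,0,0]
  gripper: 0.5

```text
t: 33.9
tool_pos: [0.4754, 0.3351, 0.0365]
tool_rot: [0.997, 0.074, -0.001, -0.002]
wrist_force: [-0.4, -0.3, 0.8]
width: 0.0429
gripper_force: 0.0
```

Call:
apply_moves:
  moves: [0,0,-0.01,0,0,0,0,0,-0.02,0,0,0,0,0,-0.04,0,0,0,0,0,-0.05,0,0,0,0,0,-0.06,0,0,0,0,0,-0.06,0,0,0,0,0,0,0,0,0,0,0,0,0,0,0]

```text
t: 34.9
tool_pos: [0.4758, 0.3345, 0.217]
tool_rot: [0.997, 0.074, -0.001, -0.002]
wrist_force: [0.3, 0.6, -0.7]
width: 0.0427
gripper_force: 0.0
```

Run:
```python
from h import *
st()
im=optics.get_image('wrist'); m=optics.camera_model('wrist'); g=cv2.cvtColor(im,cv2.COLOR_RGB2GRAY)
cv2.imwrite('pics/w14.png',im[:,:,::-1])
for x in (.50,.485,.47,.455):
    e=.3352+(x-.4755)*np.tan(np.radians(8.47)); u,v=proj('wrist',(x,e,.062),m); v=int(round(v))
    xs=[i for i in range(int(u)-30,int(u)+30) if g[v,i]<40]
    print('expected y',round(e,4),'dark',min(xs),max(xs),'meas',np.round(cast('wrist',((min(xs)+max(xs))/2,v),.062,m)[:2],4))
u,v=proj('wrist',(.5755,.350,.056),m)
for p in [(.4755+.042*.989,.3352+.042*.147,.060),(.4755+.0955*.989,.3352+.0955*.147,.0056)]:
    u,v=proj('wrist',p,m); col=g[max(int(v)-12,0):int(v)+12,int(round(u))]; print(np.round((u,v)),col.tolist())
    row=g[int(v)+3,int(u)-15:int(u)+16]; print(row.tolist())
```

```text
t 34.9 [0.4758 0.3345 0.217 ] yaw 8.49 pitch -0.08 F [ 0.3  0.6 -0.7] w 0.0427 0.0
expected y 0.3388 dark 273 285 meas [0.5004 0.3384]
expected y 0.3366 dark 273 285 meas [0.4852 0.3361]
expected y 0.3344 dark 273 284 meas [0.4697 0.3343]
expected y 0.3321 dark 272 291 meas [0.4551 0.3292]
[278. 153.] [82, 79, 83, 80, 84, 81, 80, 84, 82, 83, 80, 60, 15, 6, 7, 10, 13, 12, 23, 16, 5, 11, 11, 12]
[61, 65, 64, 67, 64, 66, 66, 63, 62, 47, 20, 1, 4, 13, 8, 10, 17, 7, 9, 9, 2, 5, 49, 62, 64, 64, 62, 66, 63, 64, 66]
[279.  97.] [162, 161, 163, 162, 163, 162, 163, 163, 161, 111, 111, 122, 121, 123, 122, 126, 121, 126, 122, 121, 122, 120, 123, 122]
[72, 71, 117, 121, 122, 122, 123, 120, 137, 165, 168, 135, 109, 118, 122, 123, 126, 122, 121, 122, 122, 176, 169, 122, 124, 125, 124, 125, 121, 124, 125]
```

Run:
```python
from h import *
a=cv2.imread('pics/top0.png').astype(int).mean(2); b=optics.get_image('top').astype(int).mean(2)
m=optics.camera_model('top')
for j in [(.5462,-.1186,.02),(.5225,-.1977,.02),(.505,-.284,.02)]:
    u,v=[int(round(x)) for x in proj('top',j,m)]
    print(u,v); 
    for y in range(v-5,v+6): print(a[y,u-6:u+7].astype(int).tolist(), b[y,u-6:u+7].astype(int).tolist())
d=np.abs(a-b)[160:300,200:430]; ys,xs=np.where(d>40); n,l,s,c=cv2.connectedComponentsWithStats((d>40).astype(np.uint8))
print([(np.round(c[i]+[200,160]).tolist(),int(s[i,4])) for i in range(1,n) if s[i,4]>2])
```

```text
323 202
[170, 177, 187, 179, 177, 180, 173, 137, 88, 86, 141, 171, 148] [154, 167, 178, 180, 196, 196, 189, 151, 96, 95, 155, 186, 162]
[185, 188, 186, 189, 186, 188, 190, 186, 148, 80, 83, 163, 141] [125, 144, 137, 159, 204, 207, 206, 203, 159, 87, 93, 174, 156]
[189, 186, 186, 187, 185, 186, 188, 189, 186, 112, 69, 118, 172] [125, 151, 154, 139, 182, 204, 205, 209, 202, 123, 74, 128, 186]
[186, 186, 184, 186, 185, 186, 185, 186, 191, 153, 89, 78, 176] [129, 160, 164, 143, 160, 201, 204, 203, 205, 166, 96, 87, 191]
[187, 185, 186, 184, 185, 185, 185, 187, 190, 188, 117, 74, 166] [117, 141, 145, 145, 184, 203, 202, 202, 209, 205, 126, 81, 182]
[185, 186, 184, 184, 185, 185, 186, 188, 190, 188, 119, 71, 159] [156, 147, 135, 170, 205, 204, 202, 204, 207, 205, 132, 76, 173]
[184, 188, 185, 186, 183, 185, 184, 185, 187, 163, 112, 73, 169] [201, 184, 172, 202, 203, 202, 201, 204, 205, 178, 125, 82, 182]
[188, 185, 187, 185, 186, 186, 187, 187, 186, 119, 100, 86, 175] [208, 205, 202, 204, 202, 203, 201, 204, 202, 134, 106, 94, 193]
[182, 185, 188, 186, 185, 185, 188, 187, 186, 117, 91, 137
[... 2610 characters left out ...]
 110, 129, 144, 152, 186, 202, 201, 128]
[59, 101, 148, 174, 182, 139, 124, 150, 164, 186, 185, 157, 111] [64, 109, 160, 191, 197, 154, 134, 164, 180, 204, 201, 172, 126]
[54, 73, 103, 177, 181, 181, 165, 186, 187, 190, 183, 117, 94] [60, 80, 111, 191, 199, 198, 179, 201, 205, 205, 200, 126, 103]
[76, 53, 81, 154, 175, 179, 183, 186, 184, 161, 153, 102, 68] [81, 61, 89, 167, 191, 196, 199, 205, 200, 178, 165, 111, 75]
[132, 71, 62, 91, 149, 172, 169, 159, 148, 116, 97, 81, 80] [145, 81, 68, 100, 163, 190, 181, 174, 161, 127, 109, 89, 88]
[([265.0, 185.0], 24), ([274.0, 185.0], 24), ([318.0, 200.0], 13), ([345.0, 209.0], 5), ([216.0, 278.0], 1220), ([244.0, 294.0], 133), ([425.0, 295.0], 58)]
```

All three jars hold a ball, they haven't moved, and the only other changes are the two balls gone from the tray.

```bash
python3 -c "
from cell import env
print(env.sign_off())"
```

```text
the job is handed in; nothing more can be done
None
```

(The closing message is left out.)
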